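# Farm-shop self-checkout: sign in with the tag, present the pine-ball dish to the scanner

## Robot

A 6-joint arm with a two-finger parallel gripper is mounted at the origin on the work surface. World frame = base frame: x ahead of the robot, y to its left, z up, the work surface at z = 0. Lengths are in m, angles in rad, forces in N, time in s.
With the tool pointing down it reaches from about 0.25 to 0.775 m from the base axis. Payload 4 kg.
Tool frame: the origin (TCP) lies at the very end of the fingers, on their centre line; the grasp point (between the pads) lies 19 mm behind it; x points along the fingers, z is the direction in which the jaws open and shut, and the axes are right-handed (so a half turn about x gives the same grasp; the last joint's range is limited). The gripper opens to 85 mm and grips with 20 to 120 N. Pads are 22 mm wide; open, the fingers measure 114 mm over their backs; the gripper's body (76 mm by 85 mm) begins 54 mm behind the grasp point. The pads swing forward as they close: fully open they stand 13 mm farther back than shut.
Start: joints at [-1.393, 0.087, 1.371, -0, 1.684, -0.103], TCP at [0.152, -0.528, 0.201] pointing down, gripper open.
Joint ranges: [-3.1, 3.1], [-0.76, 2.03], [0.27, 2.55], [-1.08, 4.22], [0.17, 2.65], [-2.57, 2.57]. Speed limits (rad/s): [2.79, 2.79, 3.14, 3.14, 3.14, 3.14].

## Interface

Orientations are given as a rotation vector (axis times angle).
In Python, from station import ctrl, optics, sign_off gives the robot as it stands. The module is installed in compiled form; this text tells all that it offers.
- The arm moves only by the tool play_rows, never from a script. Its argument "motion" is a list of rows, each a list of 3 entries, a list of its own where there are three numbers: the turn, a rotation vector about the tool's x, y, z in degrees, then the shift along the tool's x, y, z in cm, then the finger opening in cm, from 0 to 8.54. A call has 1 to 5 rows; each row is the pose to reach, as a shift and turn from the pose commanded when the call began, along the tool's axes at that moment; what a row does not reach only later rows make up. A row lasts 1/12 s, in which the tool goes at most 41.7 mm and 7.16 degrees, less where a joint would pass 70% of its speed; a pose out of reach is approached as far as the arm can. A call with a gripper value outside its range is refused whole. The fingers move at their own pace and stop on an object; the grip force is fixed at half the most. Time passes only in rows, so rows that repeat a pose let the fingers close. It gives the time, the measured TCP pose, the force and the opening at its end, in the units of the state.
- ctrl.observe(): the state, without advancing time (a new reading comes with each control period).
- optics.capture(name): name is "scene" or "side" or "wrist"; returns the picture (420x560x3 uint8, blue, green, red); there is no depth.
- optics.get_calibration(name): a dict with "K" (3x3 intrinsics, pixels), "extrinsics" (4x4, takes a point from camera to world coordinates). Camera axes: x right, y up, looking along -z (the intrinsics and any distortion apply to the point x, -y, -z); pixel columns grow to the right and rows downward; lengths in m; the calibration is good to about 2 mm. The wrist camera is an equidistant fisheye: a pixel r from the principal point sees the ray r / f radians off the axis. A picture is of the moment at which its call begins: read the wrist's pose just before it. get_calibration takes no time and is no camera call; for the wrist camera it gives the pose at the moment of the call.
- sign_off(): hands the job in, once; it reports no verdict.
The state is a dict: "t": time; "q": joint angles; "qd": joint speeds; "joint_torque": joint torques, N m; "position": TCP position; "eef_rot": TCP orientation; "contact_force": force on the tool from outside, world axes, zero at the start; "torque": the same for the moment, N m; "width": finger opening in m.
Only numpy, scipy, OpenCV 4.12 (cv2) and the standard library are available. Lean on these libraries where they do the work, as an engineer would, in place of code of your own. Each camera call takes 0.05 s, during which the arm holds its last target.

## Task

Check out the pine ball at the self-service counter: first push the flat wooden customer tag fully home, long way in, into the slot at the front of the card reader and leave it there. Then lift the handled dish with the loose ball in it, turn it about a quarter turn so that its barcode ticket squarely faces the scanner, and finish still holding it up there: ticket about 10 cm in front of the scanner window, in line with it and at its height. Carry the dish level and smoothly so that the ball stays in the middle, end with it held still, and leave the other things on the counter where they are.

Things in the scene. Friction and masses are not known exactly. Their poses are not given: they have to be found in the camera images.
- tag: Flat dark wooden customer tag, a plain slab 86 x 54 x 6 mm, about 30 g, a small brass disc in the middle of its top; lies flat and loose on the counter, left or right. Origin: centre of its underside. x along the 86 mm length, y along the 54 mm width, z up. Both ends are alike: either may go in first.
- reader: Black and grey countertop card reader, keys and display on its top, fixed, 160 long (x) x 86 wide (y) mm, 60 mm high in front, 78 at the back. Origin: centre of its underside. Its front end with the slot is at x = -80 mm and looks along -x (to the robot). Pushed home along +x, the tag sticks out 38 mm: its centre is then at x = -75 mm, y = 0, its underside at z = 32 mm of this frame.
- reader_slot (a point): Centre of the mouth of the reader's slot, in the plane of its front end, 36 mm above the counter. The slot is level, 57 mm wide, 8.4 mm high (floor at 31.8 mm, roof at 40.2 mm), 48 mm deep to a hard stop; its mouth is flared over the first 10 mm. Axes as the reader's.
- dish: Round dark turned-wood dish, 133 mm across, rim 26 mm high, about 0.18 kg, loose. Origin: centre of its underside. Its floor is dished: a shallow cone rising 9 degrees from the middle to the rim. A steel arch handle stands over it in its y-z plane, posts 6 mm thick at y = -62 and 62 mm. Its +x is the way the barcode ticket on its rim faces: at the start roughly to the robot's left (world +y).
- dish_grip (a point): Centre of the wooden grip on top of the handle arch, straight above the dish's middle, 108 mm above the dish's underside. The grip is a bar 60 mm long along the dish's y, 16 mm thick along the dish's x and 16 mm high. Its axes are the dish's.
- dish_label (a point): Centre of the outer face of the white barcode ticket clipped upright to the rim: 70 mm out along the dish's +x, 43 mm above the dish's underside. The ticket is 42 wide x 30 high x 3 mm, leans back 20 degrees, bars outward, its top 58 mm above the underside.
- dish_middle (a point): Lowest point of the dished floor, in the middle of the dish, 10 mm above its underside.
- ball_center (a point): Centre of the loose ball in the dish: turned pale pine, 44 mm in diameter, about 30 g; it rests in the middle, its centre 22 mm above the dish's floor, and rolls when the dish tilts more than a few degrees or is jerked.
- scanner: Black upright presentation scanner, fixed: round foot 92 mm across, head 78 mm wide (y) x 58 mm deep (x), top at 155 mm. Origin: underside, on its middle line. Its window looks along its -x (towards the robot), so a ticket that faces it looks along the scanner's +x.
- scanner_window (a point): Centre of the scanner's window on the front of the head: x = -35 mm of the scanner's frame, 105 mm above the counter. Its axes are the scanner's.
- cards: Bystander: stack of blank greeting cards, 100 x 70 x 18 mm. Origin: centre of its underside.
- tin: Bystander: round aluminium salve tin, 60 mm across, 36 mm high. Origin: centre of its underside.
- jam: Bystander: small jam jar, 64 mm across, 95 mm high. Origin: centre of its underside.
- honey: Bystander: honey jar, 72 mm across, 105 mm high. Origin: centre of its underside.
- stamp: Bystander: self-inking hand stamp standing upright, 60 x 40 mm, 82 mm high. Origin: centre of its underside.
- heart: Bystander: flat plywood heart, about 70 mm across, 9 mm thick. Origin: on its underside.
Mind the look-alikes: they are no part of the job. Leave any pink or yellow look-alike of the dish alone.

How it is judged:
On the way, in this order (a step that is already met when the one before it is completed fails the run):
1. the tag is pushed fully home in the reader's slot (x of tag in the frame of reader above -0.08 m and y of tag in the frame of reader between -0.006 and 0.006 m and z of tag in the frame of reader between 0.026 and 0.046 m and angle between the x axis of tag and the x axis of reader, either way round below 0.08 rad), for 0.2 s.
2. the dish is lifted clear of the counter by the gripper, the ball in its middle (height (world z) of dish above 0.025 m and contact force between dish and the fingers above 0.5 N and horizontal distance between ball_center and dish_middle below 0.015 m and distance between ball_center and dish_middle below 0.032 m), for 0.2 s.
At the end, for the whole second after the job is handed in: Tag home (within 5 mm of the stop) and let go. Dish held by the gripper alone, over 25 mm up, still, level within 6 degrees, ball within 15 mm of its middle; ticket 50 to 160 mm from the scanner window, within 35 mm sideways and 30 mm in height, facing it within 11 degrees (all of step 1 and all of step 2 and contact force between tag and the fingers below 0.1 N and x of scanner_window in the frame of dish between 0.12 and 0.23 m and y of scanner_window in the frame of dish between -0.035 and 0.035 m and z of scanner_window in the frame of dish between 0.013 and 0.073 m and angle between the x axis of dish and the x axis of scanner, either way round below 0.2 rad and angle between dish's own z axis and vertical below 0.1 rad and linear speed of dish below 0.03 m/s and angular speed of dish below 0.3 rad/s and linear speed of ball below 0.05 m/s and contact force between dish and reader below 0.1 N and contact force between dish and scanner below 0.1 N and contact force between dish and cards below 0.1 N and contact force between dish and tin below 0.1 N and contact force between dish and jam below 0.1 N and contact force between dish and honey below 0.1 N and contact force between dish and stamp below 0.1 N and contact force between dish and heart below 0.1 N); the arm keeps its last pose, push and grip.
It fails at once if the ball rolls more than 28 mm from the middle of the dish (horizontal distance between ball_center and dish_middle above 0.028 m).
It fails at once if the dish is tipped more than 11 degrees (angle between dish's own z axis and vertical above 0.2 rad).
It fails at once if a bystander is shifted more than 25 mm (distance of any of cards, tin, jam, honey, stamp, heart from where it was at the start of the episode above 0.025 m).
It also fails if it takes over 67 s, if anything falls off the work surface, if the arm or the gripper's body presses on something with over 40 N, if the wrist force passes 120 N, or if a joint passes its speed limit or range.

## Working session

There is one attempt and no reset: what is moved stays moved. The work goes in short steps, Python scripts to look and compute and a tool call to move; the robot and the scene stay as the last step left them, time stands still between calls to the robot, and variables do not carry over. Pictures are saved under pics/ and viewed, and the job is handed in when it is done.

Besides the shell and the picture viewer there is one more tool, called in YAML: its name, and indented under it one key for each argument. play_rows: Moves the arm, as the interface text tells. Its arguments: {"type":"object","properties":{"motion":{"type":"array"}},"required":["motion"]}

```bash
mkdir -p pics; ls; python3 - <<'E'
from station import ctrl, optics
import cv2, numpy as np
print(ctrl.observe())
for n in("scene","side","wrist"):
    c=optics.get_calibration(n);print(n,{k:np.round(v,4).tolist() if not isinstance(v,str) else v for k,v in c.items()})
    cv2.imwrite(f"pics/{n}0.png",optics.capture(n))
E
```

```text
pics
{'t': 0.0, 'q': array([-1.39305371e+00,  8.79536015e-02,  1.37228640e+00, -5.52681869e-05,
        1.68361240e+00, -1.03094516e-01]), 'qd': array([-0.00139967, -0.00048008, -0.00046662,  0.000233  , -0.00069734,
       -0.00075508]), 'joint_torque': array([-1.31804238e-03, -3.51868343e+01, -3.13277829e+01, -2.57024894e-04,
        1.07525245e-02,  9.62508324e-06]), 'position': array([ 0.15231413, -0.52788263,  0.19962368]), 'eef_rot': array([ 1.00136913,  1.3307997 , -0.99887893]), 'contact_force': array([ 0.29243192, -0.07089662,  0.2064989 ]), 'torque': array([-0.00644898, -0.02394939, -0.03285776]), 'width': 0.08534422895094156}
scene {'K': [[471.7688, 0.0, 275.9991], [0.0, 471.7688, 214.3092], [0.0, 0.0, 1.0]], 'extrinsics': [[-0.2351, -0.7388, 0.6315, 1.2518], [0.972, -0.1837, 0.1468, 0.1599], [0.0075, 0.6483, 0.7613, 1.003], [0.0, 0.0, 0.0, 1.0]]}
side {'K': [[386.7472, 0.0, 274.2546], [0.0, 386.7472, 206.4542], [0.0, 0.0, 1.0]], 'extrinsics': [[0.9916, 0.0708, -0.1083, 0.3927], [-0.1288, 0.618, -0.7756, -0.8714], [0.012, 0.783, 0.6219, 0.7835], [0.0, 0.0, 0.0, 1.0]]}
wrist {'K': [[325.1923, 0.0, 271.3462], [0.0, 325.1923, 209.5975], [0.0, 0.0, 1.0]], 'extrinsics': [[0.2778, 0.9258, 0.2564, 0.2183], [-0.9606, 0.2681, 0.0728, -0.5096], [-0.0014, -0.2665, 0.9638, 0.3735], [0.0, 0.0, 0.0, 1.0]]}
```

View pics/scene0.png

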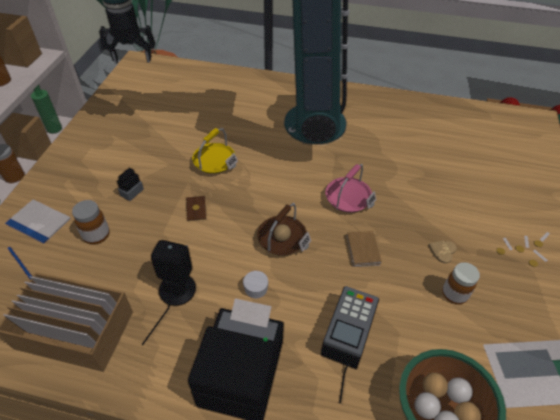

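View pics/side0.png

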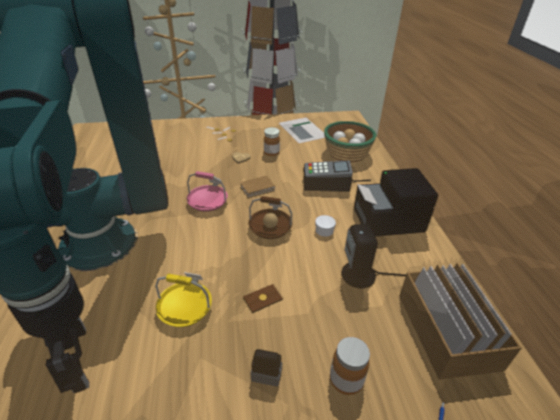

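View pics/wrist0.png

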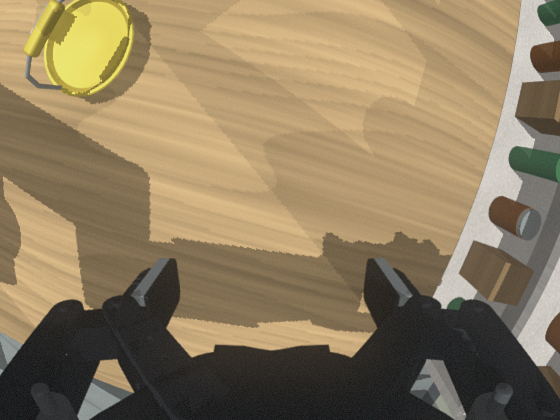

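```bash
cat > h.py <<'E'
from station import ctrl, optics
import cv2, numpy as np
from scipy.spatial.transform import Rotation as R
def ray(name,u,v,cal=None):
    c=cal or optics.get_calibration(name);K=np.array(c["K"]);T=np.array(c["extrinsics"])
    a=(u-K[0,2])/K[0,0];b=(v-K[1,2])/K[1,1]
    if name=="wrist":
        r=np.hypot(a,b);s=np.sin(r)/r if r>1e-9 else 1
        d=np.array([a*s,-b*s,-np.cos(r)])
    else: d=np.array([a,-b,-1.])
    d=T[:3,:3]@d
    return T[:3,3],d/np.linalg.norm(d)
def at(name,u,v,z,cal=None):
    o,d=ray(name,u,v,cal);return o+d*(z-o[2])/d[2]
def proj(name,P,cal=None):
    c=cal or optics.get_calibration(name);K=np.array(c["K"]);T=np.array(c["extrinsics"])
    p=T[:3,:3].T@(np.asarray(P)-T[:3,3]);x,y,z=p[0],-p[1],-p[2]
    if name=="wrist":
        h=np.hypot(x,y);t=np.arctan2(h,z);x,y=x/h*t,y/h*t
    else: x,y=x/z,y/z
    return np.array([K[0,0]*x+K[0,2],K[1,1]*y+K[1,2]])
def crop(img,u0,v0,u1,v1,s,fn):
    cv2.imwrite(fn,cv2.resize(img[v0:v1,u0:u1],None,fx=s,fy=s,interpolation=cv2.INTER_CUBIC))
def st():
    s=ctrl.observe();Rm=R.from_rotvec(s["eef_rot"]).as_matrix()
    print("t",round(s["t"],2),"p",s["position"].round(4),"F",s["contact_force"].round(1),"w",round(s["width"],4),"q",s["q"].round(2))
    print("axes x",Rm[:,0].round(3),"y",Rm[:,1].round(3),"z",Rm[:,2].round(3));return s["position"],Rm
def move(P,Rt=None):
    """rows: turn deg, shift cm from current pose to target"""
    p,Rm=st()
    sh=Rm.T@(np.asarray(P)-p)*100
    tv=np.zeros(3) if Rt is None else np.degrees(R.from_matrix(Rm.T@Rt).as_rotvec())
    print("turn",tv.round(2),"shift",sh.round(2))
def down(zx,zy):
    z=np.array([zx,zy,0.]);z/=np.linalg.norm(z);x=np.array([0,0,-1.])
    return np.column_stack([x,np.cross(z,x),z])
E
python3 - <<'E'
from h import *
i=cv2.imread("pics/scene0.png")
crop(i,120,120,320,320,4,"pics/c1.png"); 
crop(i,220,220,400,370,4,"pics/c2.png")
for n,u,v,z in[("tag",196,208,.006),("reader",350,325,.07),("dish",283,240,.02),("scanner",175,290,0),("yellow",214,157,.02),("pink",350,193,.02),("cards",364,249,.018),("tin",255,284,.036),("stamp",130,190,0),("jar",95,235,0)]:
    print(n,at("scene",u,v,z).round(3))
st()
E
```

```text
tag [ 0.456 -0.255  0.006]
reader [0.746 0.21  0.07 ]
dish [0.518 0.009 0.02 ]
scanner [ 0.717 -0.217  0.   ]
yellow [ 0.259 -0.267  0.02 ]
pink [0.308 0.156 0.02 ]
cards [0.494 0.218 0.018]
tin [ 0.674 -0.024  0.036]
stamp [ 0.432 -0.468  0.   ]
jar [ 0.608 -0.488  0.   ]
t 0.15 p [ 0.1523 -0.528   0.1999] F [0.2 0.6 0.6] w 0.0856 q [-1.39  0.09  1.37 -0.    1.68 -0.1 ]
axes x [-0.     0.002 -1.   ] y [0.961 0.277 0.   ] z [ 0.277 -0.961 -0.002]
```

View pics/c1.png

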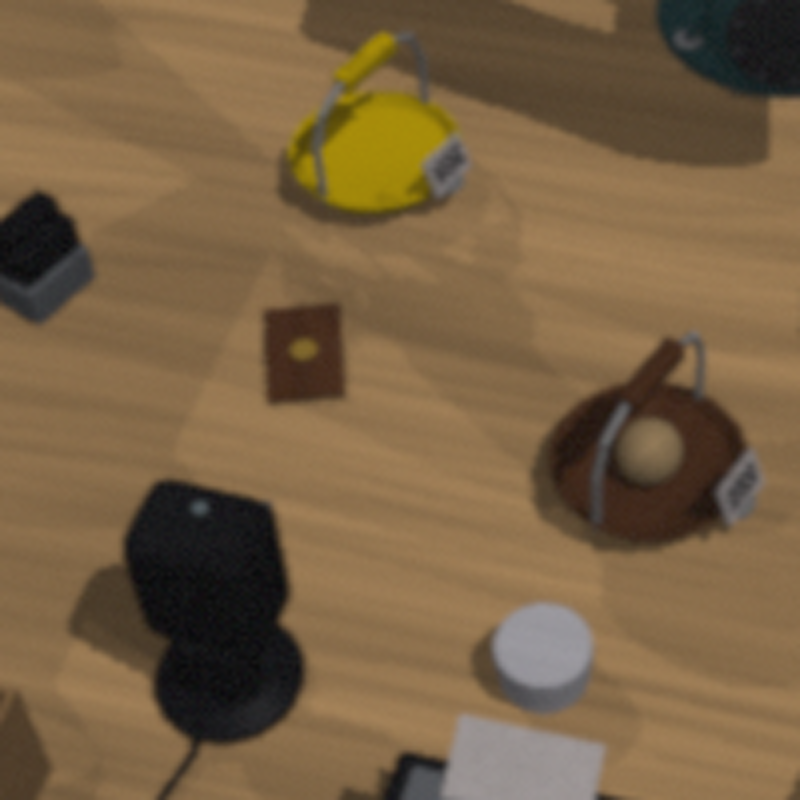

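View pics/c2.png

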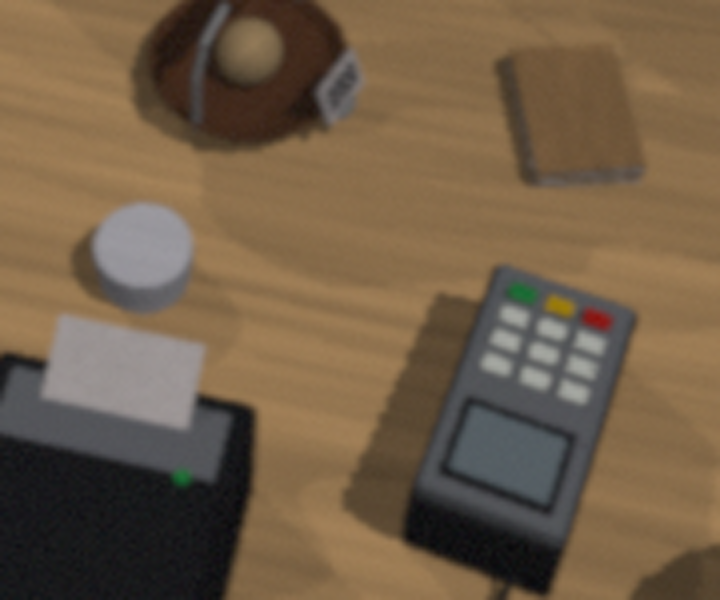

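```bash
python3 - <<'E'
from h import *
def m(pts,z,ox,oy,s):
    return np.array([at("scene",ox+(u+.5)/s-.5,oy+(v+.5)/s-.5,z)[:2] for u,v in pts])
t=m([(265,311),(340,305),(344,396),(270,403)],.006,120,120,4);print(t.round(4),t.mean(0),np.linalg.norm(t-np.roll(t,-1,0),axis=1))
d=(t[3]+t[2]-t[0]-t[1]);print("tag yaw",np.degrees(np.arctan2(d[1],d[0])))
r=m([(500,266),(636,314)],.060,220,220,4);print("reader front top",r.round(4),np.linalg.norm(r[1]-r[0]));f=r[1]-r[0];print("yaw",np.degrees(np.arctan2(-f[0],f[1])))
rb=m([(408,495),(575,545)],.078,220,220,4);print("back",rb.round(4),np.linalg.norm(rb[1]-rb[0]))
move([.40,-.255,.2],down(0,-1))
E
```

```text
[[ 0.4252 -0.2973]
 [ 0.4067 -0.2473]
 [ 0.4867 -0.2166]
 [ 0.5048 -0.2636]] [ 0.45583169 -0.25619448] [0.05329267 0.08565632 0.0504558  0.0864496 ]
tag yaw 21.966220349694904
reader front top [[0.6444 0.1846]
 [0.6575 0.2647]] 0.08114695668809653
yaw -9.268861750467611
back [[0.8059 0.1574]
 [0.8125 0.2455]] 0.08835886360622398
t 0.15 p [ 0.1523 -0.528   0.1999] F [0.2 0.6 0.6] w 0.0856 q [-1.39  0.09  1.37 -0.    1.68 -0.1 ]
axes x [-0.     0.002 -1.   ] y [0.961 0.277 0.   ] z [ 0.277 -0.961 -0.002]
turn [16.09 -0.1   0.  ] shift [ 3.000e-02  3.136e+01 -1.937e+01]
```

```bash
python3 - <<'E'
from h import *
a=np.radians(22);x=np.array([np.cos(a),np.sin(a)])
P=np.array([.456,-.256])-.05*x
move([*P,.16],down(np.sin(a),-np.cos(a)))
E
```

```text
t 0.15 p [ 0.1523 -0.528   0.1999] F [0.2 0.6 0.6] w 0.0856 q [-1.39  0.09  1.37 -0.    1.68 -0.1 ]
axes x [-0.     0.002 -1.   ] y [0.961 0.277 0.   ] z [ 0.277 -0.961 -0.002]
turn [-5.91 -0.1  -0.01] shift [  4.02  31.74 -17.2 ]
```

play_rows:
  motion:
    - [[-1,0,0],[0,3.2,-1.7],8.5]
    - [[-2,0,0],[0.5,6.6,-3.5],8.5]
    - [[-3,0,0],[1,10,-5.4],8.5]
    - [[-4,0,0],[1.5,13.4,-7.2],8.5]
    - [[-5.9,0,0],[2,16.6,-9],8.5]

```text
t: 0.57
position: [0.2879, -0.3944, 0.1803]
eef_rot: [0.922, 1.367, -0.921]
contact_force: [1.0, 0.1, 0.2]
width: 0.0856
```

play_rows:
  motion:
    - [[0,0,0],[0.5,3.7,-1],8.5]
    - [[0,0,0],[1,7.2,-2.2],8.5]
    - [[0,0,0],[1.5,10.6,-4],8.5]
    - [[0,0,0],[2,14,-6],8.5]
    - [[0,0,0],[2,15.9,-6.6],8.5]

```text
t: 0.98
position: [0.4108, -0.271, 0.1593]
eef_rot: [0.922, 1.371, -0.918]
contact_force: [-0.5, -0.7, 0.2]
width: 0.0851
```

```bash
python3 - <<'E'
from h import *
st();c=optics.get_calibration("wrist");im=optics.capture("wrist")
import pickle;pickle.dump(c,open("w1.pkl","wb"));cv2.imwrite("pics/w1.png",im)
print(proj("wrist",[.456,-.256,.006],c))
E
```

```text
t 0.98 p [ 0.4108 -0.271   0.1593] F [-0.5 -0.7  0.2] w 0.0851 q [-0.7  -0.03  1.57  0.    1.6   0.48]
axes x [-0.001  0.004 -1.   ] y [0.926 0.378 0.   ] z [ 0.378 -0.926 -0.004]
[274.50672858 142.63494143]
```

View pics/w1.png

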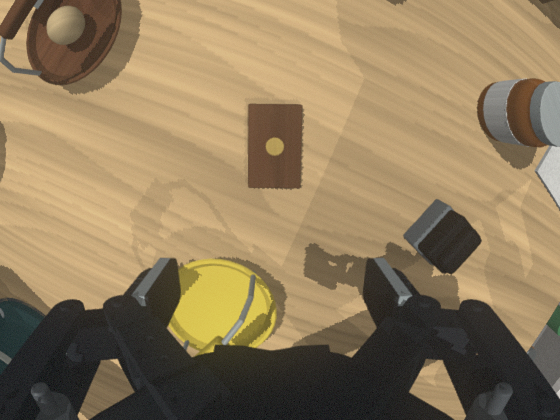

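```bash
python3 - <<'E'
from h import *
import pickle;c=pickle.load(open("w1.pkl","rb"));im=cv2.imread("pics/w1.png")
crop(im,225,85,325,205,5,"pics/w1c.png")
t=np.array([at("wrist",u,v,.006,c)[:2] for u,v in[(249,104),(302,104),(302.5,188),(248.5,188)]])
print(t.round(4),t.mean(0),np.linalg.norm(t-np.roll(t,-1,0),axis=1))
d=t[0]+t[1]-t[2]-t[3];print(np.degrees(np.arctan2(d[1],d[0])),at("wrist",274.5,147,.006,c))
E
```

```text
[[ 0.4826 -0.2178]
 [ 0.5026 -0.2664]
 [ 0.4239 -0.3003]
 [ 0.4029 -0.2489]] [ 0.4529982  -0.25835477] [0.0525614  0.08565278 0.05553631 0.08558023]
22.327979809419144 [ 0.45191579 -0.25766785  0.006     ]
```

View pics/w1c.png

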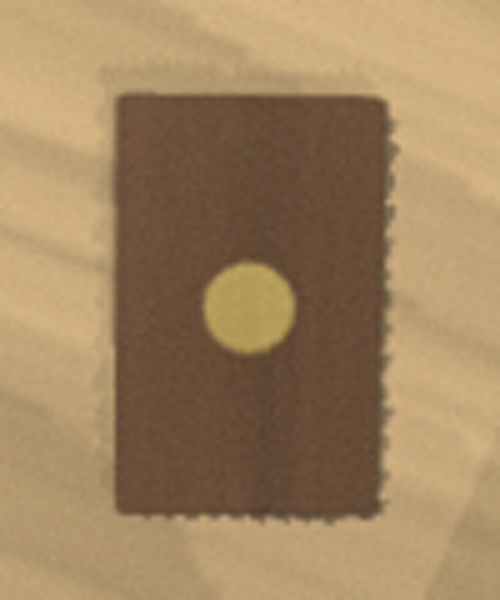

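```bash
python3 - <<'E'
from h import *
a=np.radians(22.3)
move([.4284,-.2677,.02],down(np.sin(a),-np.cos(a)))
E
```

```text
t 1.03 p [ 0.4129 -0.2702  0.1598] F [ 0.9  0.8 -0.2] w 0.085 q [-0.7  -0.03  1.57  0.    1.6   0.48]
axes x [ 0.001  0.004 -1.   ] y [0.925 0.38  0.003] z [ 0.38  -0.925 -0.003]
turn [ 0.02 -0.19 -0.16] shift [13.98  1.49  0.4 ]
```

play_rows:
  motion:
    - [[0,0,0],[3.8,0.7,0.2],6.4]
    - [[0,0,0],[7.6,1.5,0.4],6.4]
    - [[0,0,0],[11,1.5,0.4],6.4]
    - [[0,0,0],[13.0,1.5,0.4],6.4]
    - [[0,0,0],[13.0,1.5,0.4],6.4]

```text
t: 1.45
position: [0.4211, -0.2703, 0.0246]
eef_rot: [0.924, 1.38, -0.923]
contact_force: [-0.1, 0.2, -0.2]
width: 0.0639
```

```bash
python3 - <<'E'
from h import *
a=np.radians(22.3)
move([.4284,-.2677,.005],down(np.sin(a),-np.cos(a)))
cv2.imwrite("pics/w2.png",optics.capture("wrist"))
E
```

```text
t 1.45 p [ 0.4211 -0.2703  0.0246] F [-0.1  0.2 -0.2] w 0.0639 q [-0.68  0.09  1.72 -0.    1.34  0.5 ]
axes x [-0.01   0.008 -1.   ] y [ 0.927  0.375 -0.006] z [ 0.375 -0.927 -0.011]
turn [-0.3  -0.63  0.36] shift [1.95 0.78 0.06]
```

View pics/w2.png

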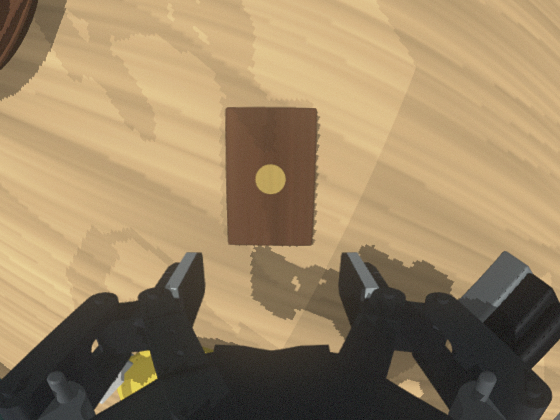

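play_rows:
  motion:
    - [[0,0,0],[0.5,0,0],6.4]
    - [[0,0,0],[1.0,0,0],6.4]
    - [[0,0,0],[1.5,0,0],6.4]
    - [[0,0,0],[1.5,0,0],6.4]

```text
t: 1.83
position: [0.4252, -0.2737, 0.0161]
eef_rot: [0.922, 1.366, -0.922]
contact_force: [-0.2, 0.2, -0.2]
width: 0.0643
```

```bash
python3 - <<'E'
from h import *
a=np.radians(22.3)
move([.4284,-.2677,.005],down(np.sin(a),-np.cos(a)))
im=optics.capture("side");crop(im,180,240,330,350,5,"pics/s2.png")
move([.4284,-.2677,.005],down(np.sin(a),-np.cos(a)))
cv2.imwrite("pics/w3.png",optics.capture("wrist"))
E
```

```text
t 1.83 p [ 0.4252 -0.2737  0.0161] F [-0.2  0.2 -0.2] w 0.0643 q [-0.68  0.1   1.73 -0.    1.31  0.5 ]
axes x [ 0.001 -0.001 -1.   ] y [0.927 0.374 0.   ] z [ 0.374 -0.927  0.001]
turn [-0.32  0.04 -0.02] shift [ 1.11  0.52 -0.43]
t 1.88 p [ 0.4253 -0.2737  0.0163] F [-0.7 -0.2 -0.2] w 0.0639 q [-0.68  0.1   1.73 -0.    1.31  0.5 ]
axes x [ 0.001 -0.001 -1.   ] y [0.927 0.374 0.   ] z [ 0.374 -0.927  0.001]
turn [-0.32  0.05 -0.02] shift [ 1.13  0.51 -0.44]
```

View pics/s2.png

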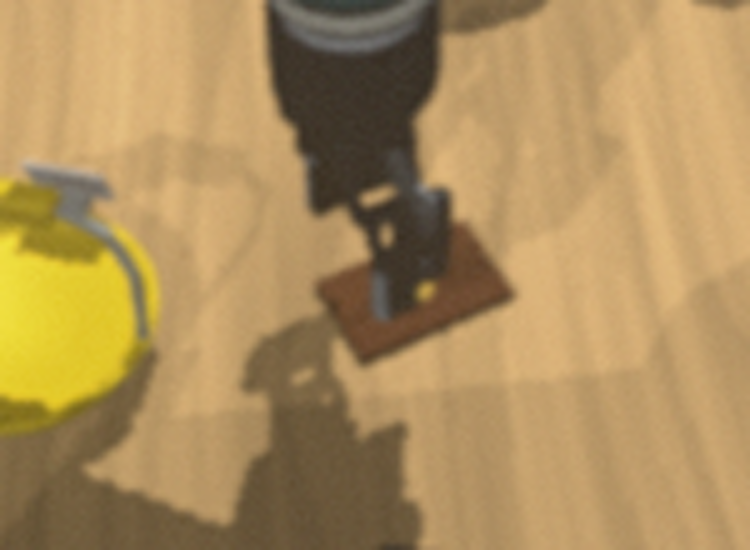

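View pics/w3.png

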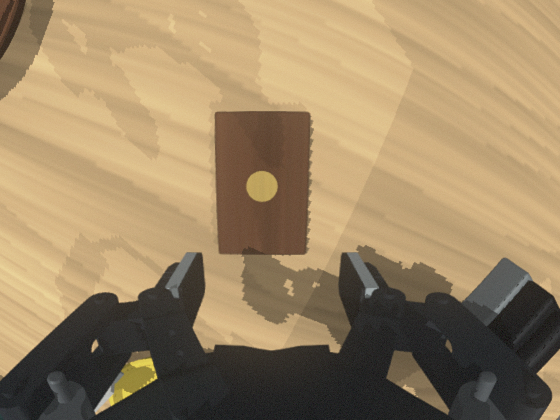

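```bash
python3 - <<'E'
from h import *
c=optics.get_calibration("wrist")
print(at("wrist",261.5,186,.006,c))
t=np.array([at("wrist",u,v,.006,c)[:2] for u,v in[(215.5,112),(309.5,112),(307,254),(218.5,254)]])
print(t.round(4),t.mean(0),np.linalg.norm(t-np.roll(t,-1,0),axis=1))
d=t[0]+t[1]-t[2]-t[3];an=np.arctan2(d[1],d[0]);print(np.degrees(an))
C=t.mean(0);
print(C-.026*np.array([np.cos(an),np.sin(an)]))
E
```

```text
[ 0.45279279 -0.25709744  0.006     ]
[[ 0.4829 -0.2171]
 [ 0.5025 -0.2662]
 [ 0.4237 -0.2987]
 [ 0.4031 -0.248 ]] [ 0.45303926 -0.257511  ] [0.05285908 0.08522106 0.05478445 0.08562135]
21.787798494984035
[ 0.42889657 -0.26716143]
```

play_rows:
  motion:
    - [[0,0,0],[0.3,0.3,-0.3],6.2]
    - [[0,0,0],[0.8,0.55,-0.45],6.2]
    - [[0,0,0],[1.2,0.55,-0.45],6.2]
    - [[0,0,0],[1.2,0.55,-0.45],6.2]

```text
t: 2.27
position: [0.4279, -0.2663, 0.0026]
eef_rot: [0.922, 1.369, -0.922]
contact_force: [-0.6, -0.6, 0.0]
width: 0.0616
```

play_rows:
  motion:
    - [[0,0,0],[0.2,0,0],6.2]
    - [[0,0,0],[0.2,0,0],6.2]

```text
t: 2.43
position: [0.4283, -0.2669, 0.0013]
eef_rot: [0.922, 1.368, -0.922]
contact_force: [0.6, 0.8, -0.5]
width: 0.0622
```

play_rows:
  motion:
    - [[0,0,0],[0.2,0,0],6.2]
    - [[0,0,0],[0.2,0,0],6.2]

```text
t: 2.6
position: [0.4284, -0.2671, -0.0005]
eef_rot: [0.922, 1.367, -0.922]
contact_force: [-0.3, 0.0, 0.5]
width: 0.0622
```

No table contact yet, so the tips do sit behind the TCP when open. A bit lower.

play_rows:
  motion:
    - [[0,0,0],[0.2,0,0],6.2]
    - [[0,0,0],[0.2,0,0],6.2]

```text
t: 2.77
position: [0.4283, -0.2671, -0.0025]
eef_rot: [0.922, 1.367, -0.922]
contact_force: [0.2, -0.4, -0.5]
width: 0.062
```

play_rows:
  motion:
    - [[0,0,0],[0.15,0,0],6.2]
    - [[0,0,0],[0.15,0,0],6.2]

```text
t: 2.93
position: [0.4284, -0.267, -0.0039]
eef_rot: [0.922, 1.367, -0.922]
contact_force: [0.4, -1.3, -0.6]
width: 0.0617
```

```bash
python3 - <<'E'
from h import *
st();im=optics.capture("side");crop(im,220,250,300,320,8,"pics/s3.png")
E
```

```text
t 2.93 p [ 0.4284 -0.267  -0.0039] F [ 0.4 -1.3 -0.6] w 0.0617 q [-0.67  0.12  1.75 -0.    1.26  0.52]
axes x [-0.  0. -1.] y [ 0.927  0.374 -0.   ] z [ 0.374 -0.927 -0.   ]
```

View pics/s3.png

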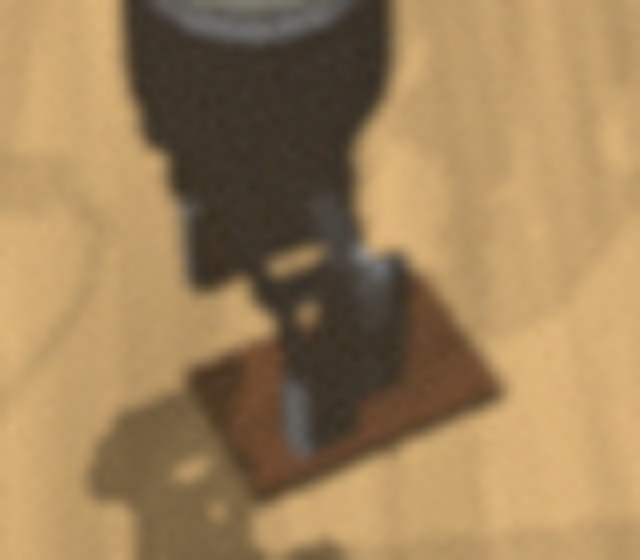

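play_rows:
  motion:
    - [[0,0,0],[0.2,0,0],6.2]
    - [[0,0,0],[0.2,0,0],6.2]

```text
t: 3.15
position: [0.4284, -0.267, -0.006]
eef_rot: [0.922, 1.367, -0.922]
contact_force: [0.1, -0.5, 0.2]
width: 0.0621
```

play_rows:
  motion:
    - [[0,0,0],[0.15,0,0],6.2]
    - [[0,0,0],[0.15,0,0],6.2]

```text
t: 3.32
position: [0.4284, -0.267, -0.0075]
eef_rot: [0.922, 1.367, -0.922]
contact_force: [-0.4, 0.3, -0.0]
width: 0.0618
```

play_rows:
  motion:
    - [[0,0,0],[0.1,0,0],6.2]
    - [[0,0,0],[0.1,0,0],6.2]

```text
t: 3.48
position: [0.4284, -0.2671, -0.0084]
eef_rot: [0.922, 1.367, -0.922]
contact_force: [0.6, -0.5, 0.1]
width: 0.062
```

play_rows:
  motion:
    - [[0,0,0],[0.1,0,0],6.2]
    - [[0,0,0],[0.1,0,0],6.2]

```text
t: 3.65
position: [0.4285, -0.2671, -0.0093]
eef_rot: [0.922, 1.367, -0.922]
contact_force: [0.1, -0.5, 0.2]
width: 0.062
```

```bash
python3 - <<'E'
from h import *
st();im=optics.capture("side");crop(im,220,250,300,320,8,"pics/s4.png")
im=optics.capture("wrist");crop(im,150,180,400,340,3,"pics/w4.png")
E
```

```text
t 3.65 p [ 0.4285 -0.2671 -0.0093] F [ 0.1 -0.5  0.2] w 0.062 q [-0.67  0.13  1.76 -0.    1.25  0.52]
axes x [-0.  0. -1.] y [ 0.927  0.374 -0.   ] z [ 0.374 -0.927 -0.   ]
```

View pics/s4.png

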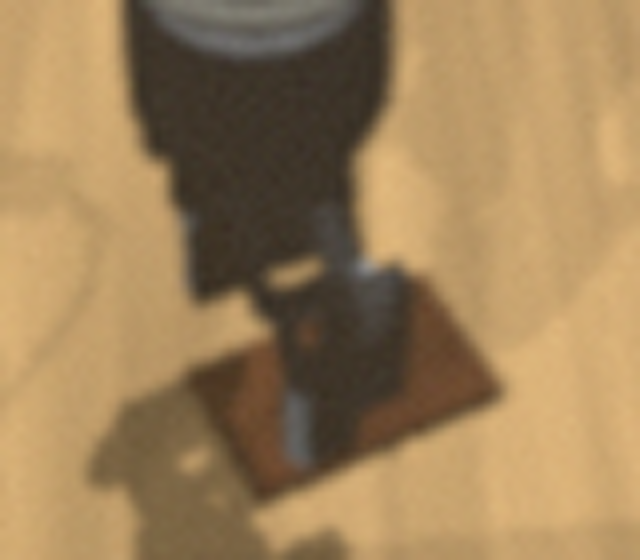

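View pics/w4.png

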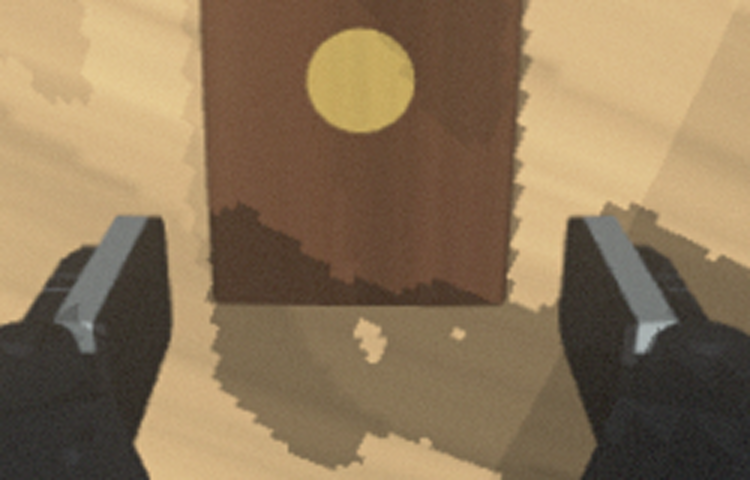

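```bash
python3 - <<'E'
from h import *
p,Rm=st();c=optics.get_calibration("wrist")
for d in (0,.005,.01,.015,.02):
  for y in (-.011,.011):
    a=proj("wrist",p+Rm@[-d,y,-.031],c);b=proj("wrist",p+Rm@[-d,y,.031],c);print(d,y,((a-[150,180])*3).round(0),((b-[150,180])*3).round(0))
E
```

```text
t 3.75 p [ 0.4285 -0.2671 -0.0092] F [-0.1  0.6  0.3] w 0.062 q [-0.67  0.13  1.76 -0.    1.25  0.52]
axes x [-0.  0. -1.] y [ 0.927  0.374 -0.   ] z [ 0.374 -0.927 -0.   ]
0 -0.011 [203. 242.] [519. 243.]
0 0.011 [197. 137.] [525. 137.]
0.005 -0.011 [200. 253.] [522. 253.]
0.005 0.011 [193. 145.] [529. 145.]
0.01 -0.011 [195. 264.] [526. 265.]
0.01 0.011 [188. 154.] [534. 154.]
0.015 -0.011 [191. 276.] [531. 276.]
0.015 0.011 [183. 163.] [538. 164.]
0.02 -0.011 [187. 289.] [535. 289.]
0.02 0.011 [178. 173.] [543. 174.]
```

```bash
python3 - <<'E'
from h import *
p,Rm=st();c=optics.get_calibration("wrist")
for d in (0,.01,.02,.03,.04):
  for y in (-.011,.011):
    a=proj("wrist",p+Rm@[-d,y,-.031],c);b=proj("wrist",p+Rm@[-d,y,.031],c);print(d,y,((a-[150,180])*3).round(0),((b-[150,180])*3).round(0), ((proj("side",p+Rm@[-d,y,.031])-[220,250])*8).round())
for u in [(.4029,-.248),(.4237,-.299)]: print(((proj("side",[*u,.006])-[220,250])*8).round())
print(c["extrinsics"]-0)
E
```

```text
t 3.75 p [ 0.4285 -0.2671 -0.0092] F [-0.1  0.6  0.3] w 0.062 q [-0.67  0.13  1.76 -0.    1.25  0.52]
axes x [-0.  0. -1.] y [ 0.927  0.374 -0.   ] z [ 0.374 -0.927 -0.   ]
0 -0.011 [203. 242.] [519. 243.] [282. 524.]
0 0.011 [197. 137.] [525. 137.] [346. 494.]
0.01 -0.011 [195. 264.] [526. 265.] [281. 503.]
0.01 0.011 [188. 154.] [534. 154.] [346. 474.]
0.02 -0.011 [187. 289.] [535. 289.] [281. 483.]
0.02 0.011 [178. 173.] [543. 174.] [345. 454.]
0.03 -0.011 [177. 315.] [544. 316.] [280. 462.]
0.03 0.011 [167. 195.] [554. 195.] [345. 433.]
0.04 -0.011 [166. 345.] [555. 345.] [279. 441.]
0.04 0.011 [155. 219.] [566. 220.] [345. 412.]
[180. 364.]
[260. 492.]
[[ 3.75072334e-01  8.93451974e-01  2.47111949e-01  4.92154686e-01]
 [-9.26995338e-01  3.61320947e-01  1.00632089e-01 -2.41862898e-01]
 [ 6.23215128e-04 -2.66815937e-01  9.63747305e-01  1.64486008e-01]
 [ 0.00000000e+00  0.00000000e+00  0.00000000e+00  1.00000000e+00]]
```

play_rows:
  motion:
    - [[0,0,0],[0.2,0,0],6.2]
    - [[0,0,0],[0.4,0,0],6.2]
    - [[0,0,0],[0.4,0,0],6.2]

```text
t: 4.0
position: [0.4282, -0.2669, -0.0137]
eef_rot: [0.922, 1.368, -0.922]
contact_force: [0.5, 1.1, -0.5]
width: 0.0622
```

play_rows:
  motion:
    - [[0,0,0],[0.1,0,0],6.2]
    - [[0,0,0],[0.2,0,0],6.2]
    - [[0,0,0],[0.2,0,0],6.2]

```text
t: 4.25
position: [0.4284, -0.267, -0.0154]
eef_rot: [0.922, 1.367, -0.922]
contact_force: [-0.1, -0.6, 0.9]
width: 0.0616
```

```bash
python3 - <<'E'
from h import *
st();im=optics.capture("side");crop(im,220,250,300,320,8,"pics/s5.png")
im=optics.capture("wrist");crop(im,150,180,400,340,3,"pics/w5.png")
E
```

```text
t 4.25 p [ 0.4284 -0.267  -0.0154] F [-0.1 -0.6  0.9] w 0.0616 q [-0.67  0.14  1.76 -0.    1.24  0.52]
axes x [-0.  0. -1.] y [ 0.927  0.374 -0.   ] z [ 0.374 -0.927 -0.   ]
```

View pics/s5.png

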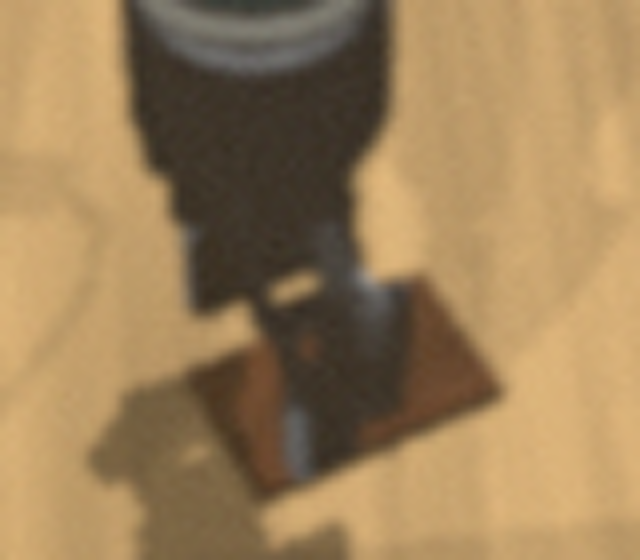

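View pics/w5.png

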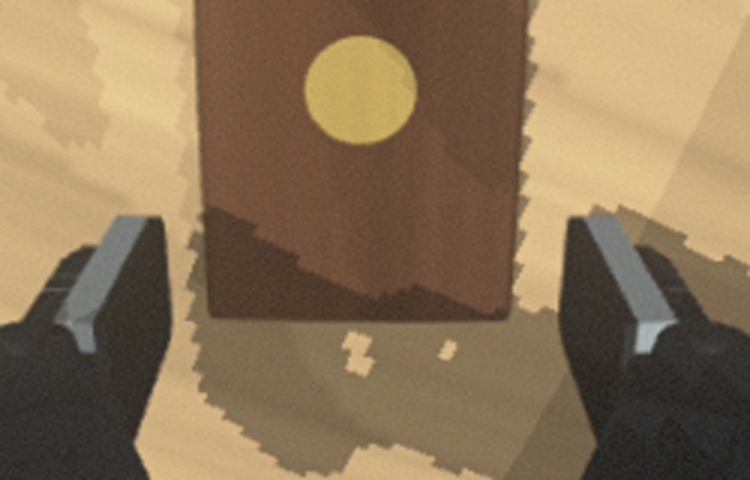

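play_rows:
  motion:
    - [[0,0,0],[0.2,0,0],6.2]
    - [[0,0,0],[0.4,0,0],6.2]
    - [[0,0,0],[0.6,0,0],6.2]
    - [[0,0,0],[0.6,0,0],6.2]

```text
t: 4.68
position: [0.4281, -0.2669, -0.0218]
eef_rot: [0.922, 1.368, -0.922]
contact_force: [-0.5, -0.6, 0.1]
width: 0.0618
```

play_rows:
  motion:
    - [[0,0,0],[0.1,0,0],6.2]
    - [[0,0,0],[0.2,0,0],6.2]
    - [[0,0,0],[0.2,0,0],6.2]

```text
t: 4.93
position: [0.4284, -0.267, -0.0234]
eef_rot: [0.922, 1.367, -0.922]
contact_force: [-0.6, 0.3, 0.3]
width: 0.062
```

play_rows:
  motion:
    - [[0,0,0],[0.1,0,0],6.2]
    - [[0,0,0],[0.2,0,0],6.2]
    - [[0,0,0],[0.2,0,0],6.2]

```text
t: 5.18
position: [0.4284, -0.2671, -0.0254]
eef_rot: [0.922, 1.367, -0.922]
contact_force: [-0.3, 0.1, 0.3]
width: 0.0619
```

```bash
python3 - <<'E'
from h import *
st();im=optics.capture("side");crop(im,220,250,300,320,8,"pics/s6.png")
E
```

```text
t 5.18 p [ 0.4284 -0.2671 -0.0254] F [-0.3  0.1  0.3] w 0.0619 q [-0.67  0.15  1.77 -0.    1.22  0.52]
axes x [-0.  0. -1.] y [ 0.927  0.374 -0.   ] z [ 0.374 -0.927 -0.   ]
```

View pics/s6.png

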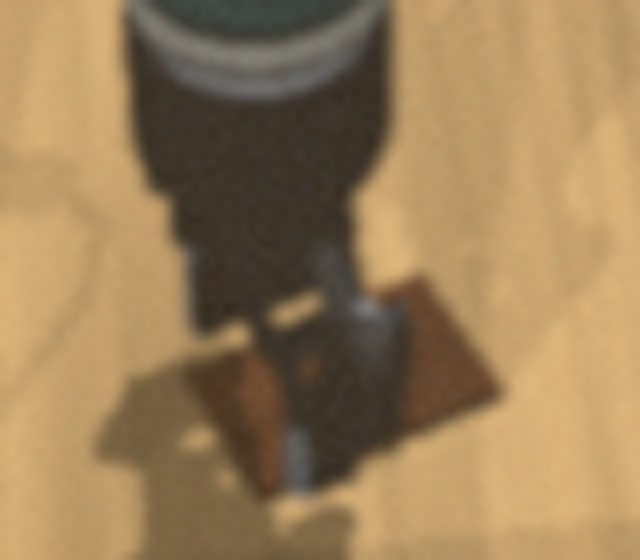

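play_rows:
  motion:
    - [[0,0,0],[0.1,0,0],6.2]
    - [[0,0,0],[0.2,0,0],6.2]
    - [[0,0,0],[0.2,0,0],6.2]

```text
t: 5.48
position: [0.4284, -0.267, -0.0275]
eef_rot: [0.922, 1.367, -0.922]
contact_force: [0.1, 0.3, -0.7]
width: 0.0623
```

play_rows:
  motion:
    - [[0,0,0],[0.1,0,0],6.2]
    - [[0,0,0],[0.1,0,0],6.2]

```text
t: 5.65
position: [0.4284, -0.2671, -0.0284]
eef_rot: [0.922, 1.367, -0.922]
contact_force: [-0.4, -0.6, -0.3]
width: 0.0621
```

play_rows:
  motion:
    - [[0,0,0],[0.1,0,0],6.2]
    - [[0,0,0],[0.1,0,0],6.2]

```text
t: 5.82
position: [0.4284, -0.2671, -0.0294]
eef_rot: [0.922, 1.367, -0.922]
contact_force: [-0.6, 0.0, 0.2]
width: 0.0621
```

play_rows:
  motion:
    - [[0,0,0],[0.1,0,0],6.2]
    - [[0,0,0],[0.1,0,0],6.2]

```text
t: 5.98
position: [0.4284, -0.2671, -0.0304]
eef_rot: [0.922, 1.367, -0.922]
contact_force: [0.7, 0.6, -0.3]
width: 0.0614
```

play_rows:
  motion:
    - [[0,0,0],[0.1,0,0],6.2]
    - [[0,0,0],[0.1,0,0],6.2]

```text
t: 6.15
position: [0.4284, -0.2671, -0.0314]
eef_rot: [0.922, 1.367, -0.922]
contact_force: [-0.2, -1.2, 0.5]
width: 0.0622
```

play_rows:
  motion:
    - [[0,0,0],[0.1,0,0],6.2]
    - [[0,0,0],[0.1,0,0],6.2]

```text
t: 6.32
position: [0.4284, -0.2671, -0.0324]
eef_rot: [0.922, 1.367, -0.922]
contact_force: [0.2, -0.8, -0.6]
width: 0.062
```

play_rows:
  motion:
    - [[0,0,0],[0.1,0,0],6.2]
    - [[0,0,0],[0.1,0,0],6.2]

```text
t: 6.48
position: [0.4284, -0.2671, -0.0334]
eef_rot: [0.922, 1.367, -0.922]
contact_force: [0.3, 1.0, -0.4]
width: 0.0618
```

```bash
python3 - <<'E'
from h import *
st();im=optics.capture("side");crop(im,220,250,300,320,8,"pics/s7.png")
im=optics.capture("wrist");crop(im,150,180,400,340,3,"pics/w7.png")
E
```

```text
t 6.48 p [ 0.4284 -0.2671 -0.0334] F [ 0.3  1.  -0.4] w 0.0618 q [-0.67  0.16  1.78 -0.    1.2   0.52]
axes x [-0.  0. -1.] y [ 0.927  0.374 -0.   ] z [ 0.374 -0.927 -0.   ]
```

View pics/s7.png

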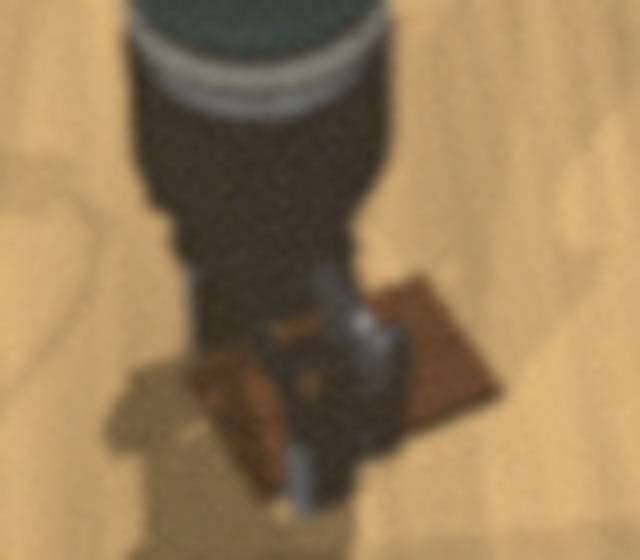

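View pics/w7.png

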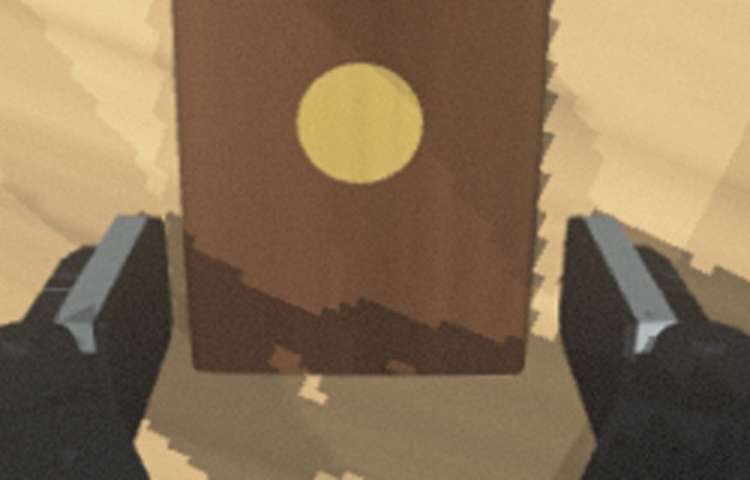

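play_rows:
  motion:
    - [[0,0,0],[0.1,0,0],6.2]
    - [[0,0,0],[0.1,0,0],6.2]

```text
t: 6.75
position: [0.4284, -0.2671, -0.0343]
eef_rot: [0.922, 1.367, -0.922]
contact_force: [0.3, 1.0, -0.1]
width: 0.0617
```

play_rows:
  motion:
    - [[0,0,0],[0.1,0,0],6.2]
    - [[0,0,0],[0.1,0,0],6.2]

```text
t: 6.92
position: [0.4284, -0.2671, -0.0354]
eef_rot: [0.922, 1.367, -0.922]
contact_force: [0.1, 0.6, -0.2]
width: 0.0622
```

play_rows:
  motion:
    - [[0,0,0],[0.1,0,0],6.2]
    - [[0,0,0],[0.1,0,0],6.2]

```text
t: 7.08
position: [0.4286, -0.2672, -0.036]
eef_rot: [0.922, 1.366, -0.922]
contact_force: [-0.2, -0.3, 1.3]
width: 0.0622
```

play_rows:
  motion:
    - [[0,0,0],[-0.2,0,0],6.2]
    - [[0,0,0],[-0.2,0,0],5.8]
    - [[0,0,0],[-0.2,0,0],5.4]
    - [[0,0,0],[-0.2,0,0],5.0]
    - [[0,0,0],[-0.2,0,0],5.0]

```text
t: 7.5
position: [0.429, -0.2676, -0.0335]
eef_rot: [0.922, 1.365, -0.922]
contact_force: [-0.7, 1.9, 4.7]
width: 0.0519
```

play_rows:
  motion:
    - [[0,0,0],[0,0,0],4.6]
    - [[0,0,0],[0,0,0],4.6]
    - [[0,0,0],[0,0,0],4.6]

```text
t: 7.75
position: [0.429, -0.2675, -0.0335]
eef_rot: [0.922, 1.365, -0.922]
contact_force: [0.4, 0.5, 5.8]
width: 0.0516
```

```bash
python3 - <<'E'
from h import *
st();im=optics.capture("wrist");cv2.imwrite("pics/w8.png",im)
E
```

```text
t 7.75 p [ 0.429  -0.2675 -0.0335] F [0.4 0.5 5.8] w 0.0516 q [-0.67  0.16  1.78 -0.    1.2   0.52]
axes x [ 0.001 -0.001 -1.   ] y [0.927 0.374 0.001] z [ 0.374 -0.927  0.001]
```

View pics/w8.png

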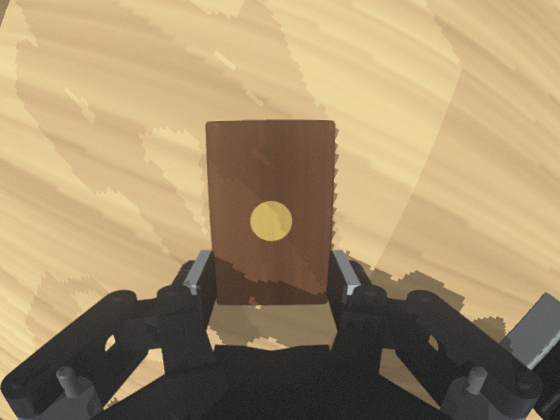

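play_rows:
  motion:
    - [[0,0,0],[-0.8,0,0],4.6]
    - [[0,0,0],[-2.5,0,0],4.6]
    - [[0,0,0],[-5,0,0],4.6]
    - [[0,0,0],[-7,0,0],4.6]
    - [[0,0,0],[-7,0,0],4.6]

```text
t: 8.22
position: [0.431, -0.269, 0.0404]
eef_rot: [0.92, 1.358, -0.921]
contact_force: [0.8, -0.5, -0.0]
width: 0.0518
```

```bash
python3 - <<'E'
from h import *
st();im=optics.capture("wrist");cv2.imwrite("pics/w9.png",im)
im=optics.capture("side");crop(im,200,200,320,310,6,"pics/s9.png")
E
```

```text
t 8.22 p [ 0.431  -0.269   0.0404] F [ 0.8 -0.5 -0. ] w 0.0518 q [-0.67  0.08  1.71 -0.    1.35  0.52]
axes x [ 0.006 -0.005 -1.   ] y [0.927 0.374 0.004] z [ 0.374 -0.927  0.007]
```

View pics/w9.png

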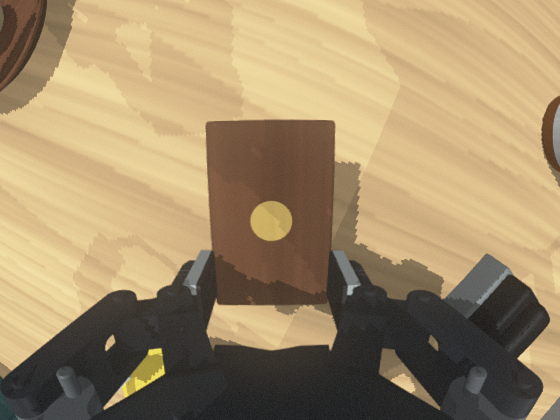

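View pics/s9.png

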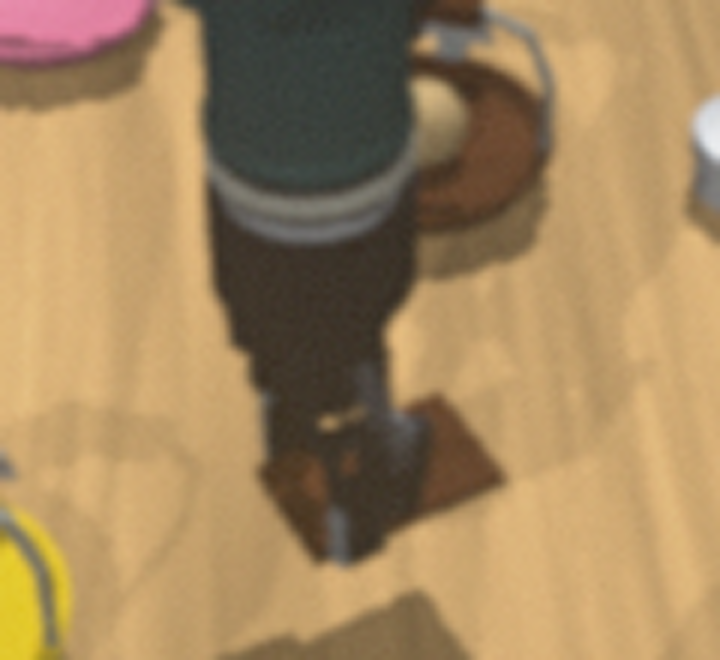

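```bash
python3 - <<'E'
from h import *
p,Rm=st();c=optics.get_calibration("wrist")
for z in (.080,):
  t=np.array([at("wrist",u,v,z,c) for u,v in[(206,122),(335,121.5),(328.5,304),(217.5,304)]])
  print(np.linalg.norm(t-np.roll(t,-1,0),axis=1), ((t-p)@Rm*1000).round(1), ((t.mean(0)-p)@Rm*1000).round(1), ((at("wrist",271,220.5,z,c)-p)@Rm*1000).round(1))
  d=t[0]+t[1]-t[2]-t[3];print("yaw in tool",np.degrees(np.arctan2(*( (d@Rm)[[2,1]]))))
Pn=np.array([.53,.245,.13]);a=np.radians(-9.3)
move(Pn,down(np.sin(a),-np.cos(a)))
E
```

```text
t 8.32 p [ 0.4288 -0.2673  0.0363] F [ 0.4  0.3 -0.7] w 0.0517 q [-0.67  0.08  1.71 -0.    1.35  0.52]
axes x [ 0.001 -0.001 -1.   ] y [0.927 0.374 0.001] z [ 0.374 -0.927  0.001]
[0.05161403 0.08270552 0.05222797 0.08239843] [[-43.7  68.8 -25.7]
 [-43.6  69.   26. ]
 [-43.7 -13.6  27.5]
 [-43.7 -13.6 -24.8]] [-43.7  27.7   0.8] [-43.7  27.7   0.4]
yaw in tool -0.8361853456361196
t 8.32 p [ 0.4288 -0.2673  0.0363] F [ 0.4  0.3 -0.7] w 0.0517 q [-0.67  0.08  1.71 -0.    1.35  0.52]
axes x [ 0.001 -0.001 -1.   ] y [0.927 0.374 0.001] z [ 0.374 -0.927  0.001]
turn [31.29  0.06 -0.05] shift [ -9.4   28.57 -43.71]
```

play_rows:
  motion:
    - [[1,0,0],[-3,0.7,-1],4.6]
    - [[3,0,0],[-6,2.2,-3.2],4.6]
    - [[5.5,0,0],[-8.5,4.2,-6.2],4.6]
    - [[8,0,0],[-9.4,6.3,-9.4],4.6]
    - [[11,0,0],[-9.4,8.5,-12.6],4.6]

```text
t: 8.73
position: [0.4612, -0.1176, 0.1316]
eef_rot: [1.07, 1.289, -1.068]
contact_force: [1.3, -0.0, -0.0]
width: 0.0518
```

```bash
python3 - <<'E'
from h import *
Pn=np.array([.53,.245,.13]);a=np.radians(-9.3)
move(Pn,down(np.sin(a),-np.cos(a)))
E
```

```text
t 8.73 p [ 0.4612 -0.1176  0.1316] F [ 1.3 -0.  -0. ] w 0.0518 q [-0.37 -0.06  1.65  0.    1.54  1.01]
axes x [ 0.003 -0.001 -1.   ] y [0.982 0.187 0.003] z [ 0.187 -0.982  0.002]
turn [20.06  0.07 -0.19] shift [  0.15  13.53 -34.34]
```

play_rows:
  motion:
    - [[4,0,0],[0,1.3,-3.4],4.6]
    - [[8,0,0],[0,2.8,-7.1],4.6]
    - [[12,0,0],[0,4.3,-10.8],4.6]
    - [[16,0,0],[0,5.8,-14.5],4.6]
    - [[20,0,0],[0,7.2,-18],4.6]

```text
t: 9.15
position: [0.4952, 0.0741, 0.1275]
eef_rot: [1.324, 1.132, -1.33]
contact_force: [0.6, -0.7, -0.5]
width: 0.052
```

```bash
python3 - <<'E'
from h import *
Pn=np.array([.52,.245,.13]);a=np.radians(-9.3)
move(Pn,down(np.sin(a),-np.cos(a)))
E
```

```text
t 9.15 p [0.4952 0.0741 0.1275] F [ 0.6 -0.7 -0.5] w 0.052 q [0.04 0.01 1.6  0.   1.54 1.77]
axes x [-0.004 -0.    -1.   ] y [ 0.987 -0.16  -0.004] z [-0.16  -0.987  0.001]
turn [0.11 0.04 0.22] shift [ -0.26  -0.28 -17.26]
```

play_rows:
  motion:
    - [[0,0,0],[0,0,-4],4.6]
    - [[0,0,0],[0,0,-8],4.6]
    - [[0,0,0],[0,0,-12],4.6]
    - [[0,0,0],[0,0,-15.5],4.6]
    - [[0,0,0],[0,0,-17],4.6]

```text
t: 9.57
position: [0.5217, 0.2438, 0.1269]
eef_rot: [1.319, 1.136, -1.325]
contact_force: [-0.8, -1.1, -0.7]
width: 0.052
```

play_rows:
  motion:
    - [[0,0,0],[0,0,0],4.6]
    - [[0,0,0],[0,0,0],4.6]

```text
t: 9.73
position: [0.5221, 0.2395, 0.1277]
eef_rot: [1.319, 1.132, -1.327]
contact_force: [0.0, -1.2, -0.3]
width: 0.0516
```

```bash
python3 - <<'E'
from h import *
st();c=optics.get_calibration("wrist");im=optics.capture("wrist");cv2.imwrite("pics/w10.png",im)
import pickle;pickle.dump((c,st()),open("w10.pkl","wb"))
E
```

```text
t 9.73 p [0.5221 0.2395 0.1277] F [ 0.  -1.2 -0.3] w 0.0516 q [ 0.33  0.17  1.42 -0.    1.55  2.06]
axes x [-0.004 -0.002 -1.   ] y [ 0.988 -0.155 -0.003] z [-0.155 -0.988  0.003]
t 9.78 p [0.5224 0.2387 0.1282] F [-0.2 -0.4  0.2] w 0.052 q [ 0.33  0.17  1.42 -0.    1.55  2.06]
axes x [-0.003 -0.002 -1.   ] y [ 0.988 -0.157 -0.002] z [-0.157 -0.988  0.003]
```

View pics/w10.png

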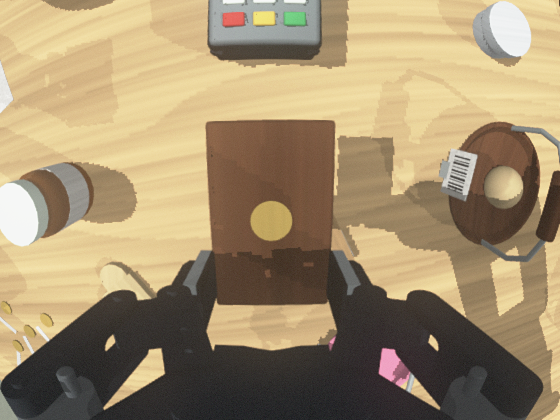

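```bash
python3 - <<'E'
from h import *
im=cv2.imread("pics/w10.png");crop(im,190,0,350,130,5,"pics/w10c.png")
E
```

```text
(no output)
```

View pics/w10c.png

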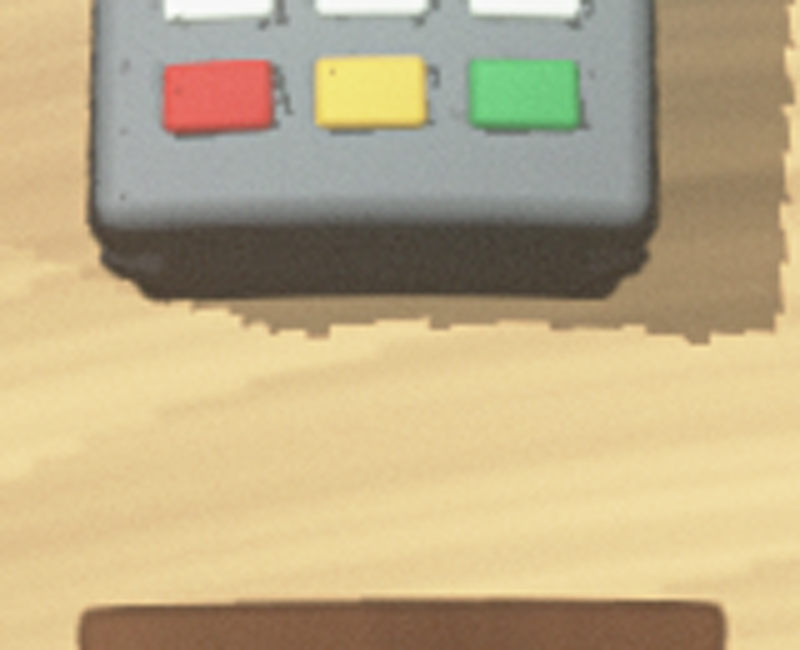

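```bash
python3 - <<'E'
from h import *
import pickle
c,(p,Rm)=pickle.load(open("w10.pkl","rb"))
def A(u,v,z): return at("wrist",190+(u+.5)/5-.5,(v+.5)/5-.5,z,c)
for nm,a,b,z in[("top",(92,215),(657,213),.057),("bot",(150,298),(610,296),0),("bot3",(150,298),(610,296),.003),("keys",(162,132),(580,129),.066)]:
    P,Q=A(*a,z),A(*b,z);m=(P+Q)/2;d=P-Q;print(nm,m.round(4),np.linalg.norm(d).round(4),"yaw",np.degrees(np.arctan2(-d[0],d[1])).round(2))
# tag
zt=p[2]+.0395
t=np.array([at("wrist",u,v,zt,c) for u,v in[(206.2,122),(334.8,121.5),(328.5,304),(217.5,304)]])
print(np.linalg.norm(t-np.roll(t,-1,0),axis=1),((t.mean(0)-p)@Rm*1000).round(1),((at("wrist",271,220.5,zt,c)-p)@Rm*1000).round(1),t.mean(0))
d=t[0]+t[1]-t[2]-t[3];print("tag yaw",np.degrees(np.arctan2(d[1],d[0])), "tool yaw",np.degrees(np.arctan2(Rm[1,1],Rm[0,1])))
E
```

```text
top [0.6518 0.2243 0.057 ] 0.0844 yaw -9.05
bot [0.6494 0.2245 0.    ] 0.0843 yaw -8.9
bot3 [0.6488 0.2246 0.003 ] 0.0834 yaw -8.9
keys [0.662 0.223 0.066] 0.0602 yaw -8.89
[0.05281071 0.08511034 0.05372715 0.08472316] [-39.6  26.2  -0.7] [-39.6  26.4  -1.1] [0.54853019 0.2353364  0.16769584]
tag yaw -8.096563741780061 tool yaw -9.020744396785078
```

play_rows:
  motion:
    - [[0.4,0,0],[3,1,-0.2],4.6]
    - [[0.8,0,0],[6,2.4,-0.4],4.6]
    - [[0.8,0,0],[9,3.7,-0.54],4.6]
    - [[0.8,0,0],[11.5,4.0,-0.54],4.6]
    - [[0.8,0,0],[12.3,4.0,-0.54],4.6]

```text
t: 10.2
position: [0.5608, 0.2351, 0.0012]
eef_rot: [1.329, 1.124, -1.345]
contact_force: [-1.3, -0.5, -1.3]
width: 0.0515
```

play_rows:
  motion:
    - [[0,0,0],[0.3,0,0],4.6]
    - [[0,0,0],[0.3,0,0],4.6]
    - [[0,0,0],[0.3,0,0],4.6]

```text
t: 10.45
position: [0.5646, 0.2387, 0.0059]
eef_rot: [1.337, 1.122, -1.332]
contact_force: [-0.1, 0.5, 0.2]
width: 0.0517
```

```bash
python3 - <<'E'
from h import *
import pickle
c=optics.get_calibration("wrist");s=st();im=optics.capture("wrist");cv2.imwrite("pics/w11.png",im)
pickle.dump((c,s),open("w11.pkl","wb"))
im=optics.capture("side");crop(im,270,130,370,210,8,"pics/s11.png")
im=optics.capture("scene");crop(im,300,200,420,310,6,"pics/c11.png")
E
```

```text
t 10.45 p [0.5646 0.2387 0.0059] F [-0.1  0.5  0.2] w 0.0517 q [ 0.31  0.33  1.47 -0.    1.33  2.05]
axes x [ 0.003  0.001 -1.   ] y [ 0.985 -0.171  0.003] z [-0.171 -0.985 -0.001]
```

View pics/w11.png

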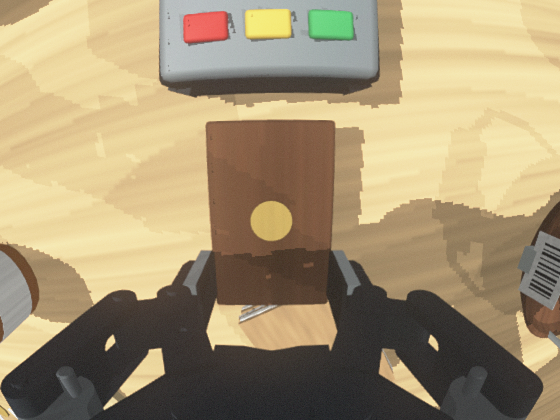

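View pics/s11.png

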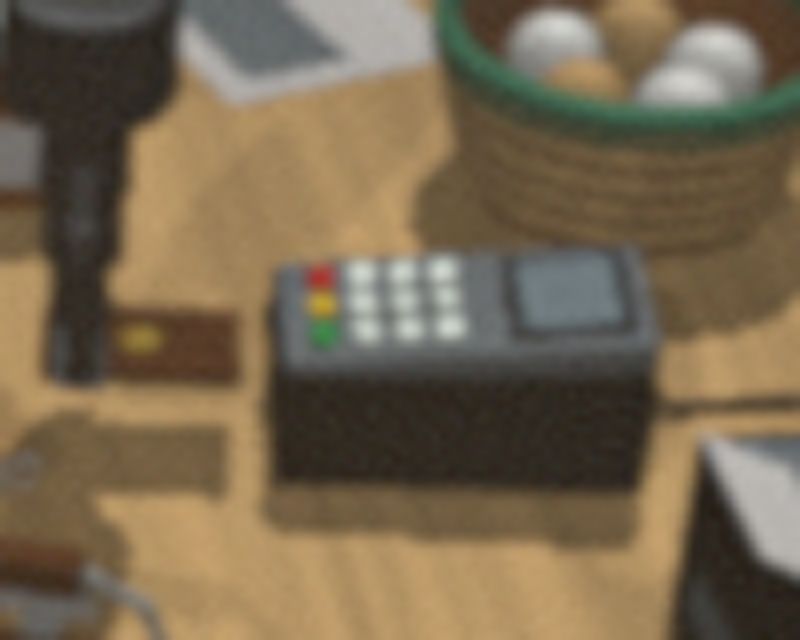

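View pics/c11.png

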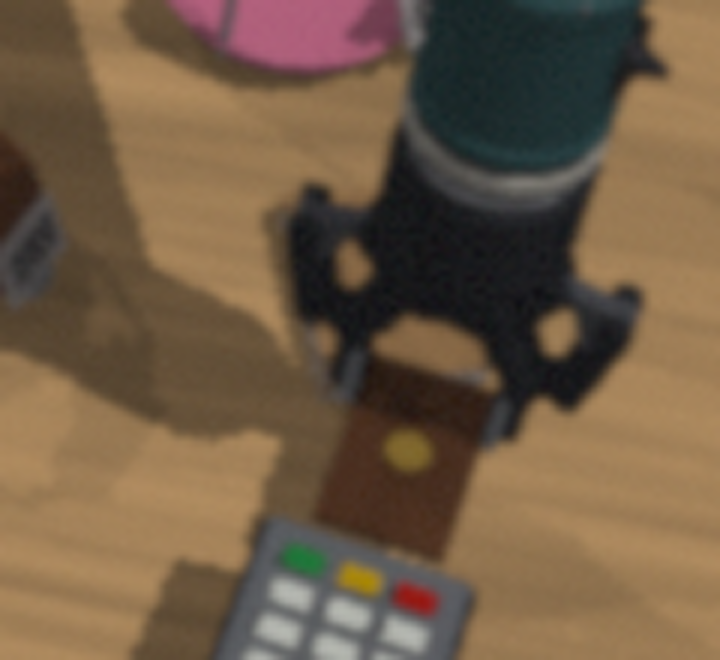

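```bash
python3 - <<'E'
from h import *
im=cv2.imread("pics/w11.png");crop(im,150,0,390,130,3.3,"pics/w11c.png")
E
```

```text
(no output)
```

View pics/w11c.png

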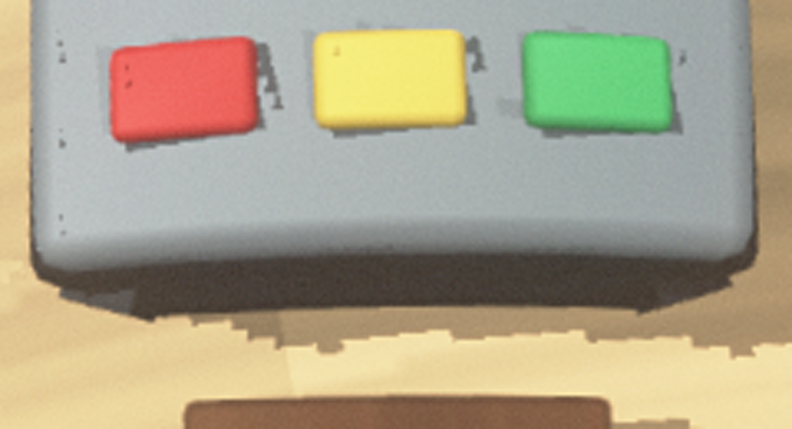

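```bash
python3 - <<'E'
from h import *
import pickle
c,(p,Rm)=pickle.load(open("w11.pkl","rb"));s=3.3
def A(u,v,z): return at("wrist",150+(u+.5)/s-.5,(v+.5)/s-.5,z,c)
for nm,a,b,z in[("top",(32,262),(756,250),.055),("bot",(155,319),(640,308),0.),("keys",(112,142),(672,131),.066)]:
    P,Q=A(*a,z),A(*b,z);m=(P+Q)/2;d=P-Q;y=np.arctan2(-d[0],d[1]);print(nm,m.round(4),np.linalg.norm(d).round(4),"yaw",np.degrees(y).round(2))
zt=p[2]+.0395
t=np.array([at("wrist",u,v,zt,c) for u,v in[(206.2,122),(334.8,121),(328.5,304),(217.5,304)]])
C=t.mean(0)
d=t[0]+t[1]-t[2]-t[3];print("tag",C.round(4),"yaw",np.degrees(np.arctan2(d[1],d[0])), "tool yaw",np.degrees(np.arctan2(Rm[1,1],Rm[0,1])))
f=np.array([.650,.2244])
for y in (-8.95,-9.5):
    a=np.radians(y);e=C[:2]-f;print(y,"along",e@[np.cos(a),np.sin(a)],"left",e@[-np.sin(a),np.cos(a)])
E
```

```text
top [0.6511 0.2247 0.055 ] 0.0859 yaw -8.95
bot [0.6482 0.225  0.    ] 0.0812 yaw -8.54
keys [0.6619 0.2229 0.066 ] 0.0599 yaw -8.79
tag [0.5906 0.234  0.0454] yaw -9.017839971869815 tool yaw -9.853842412005495
-8.95 along -0.060215750432778076 left 0.000215564621361138
-9.5 along -0.060215045350681805 left -0.0003624661417696639
```

play_rows:
  motion:
    - [[0,0,0],[0.6,0,0],4.6]
    - [[0,0,0],[0.6,0.4,0],4.6]
    - [[0,0,0],[0.6,0.8,0],4.6]
    - [[0,0,0],[0.6,0.8,0],4.6]
    - [[0,0,0],[0.6,0.8,0],4.6]

```text
t: 11.02
position: [0.5718, 0.2375, -0.0022]
eef_rot: [1.334, 1.123, -1.334]
contact_force: [-0.2, -0.1, 0.2]
width: 0.0516
```

```bash
python3 - <<'E'
from h import *
st()
im=optics.capture("side");crop(im,270,130,370,210,8,"pics/s12.png")
for z in(.032,.038): print(z,((proj("side",[.650+.0068*0-.0068*.0,.2244-.0,z])-[270,130])*8).round(), ((proj("side",[.650-.0042-.012,.2244-.0267,z])-[270,130])*8).round())
E
```

```text
t 11.02 p [ 0.5718  0.2375 -0.0022] F [-0.2 -0.1  0.2] w 0.0516 q [ 0.3   0.36  1.46 -0.    1.32  2.04]
axes x [ 0. -0. -1.] y [ 0.985 -0.171  0.   ] z [-0.171 -0.985  0.   ]
0.032 [275. 366.] [250. 403.]
0.038 [276. 354.] [251. 391.]
```

View pics/s12.png

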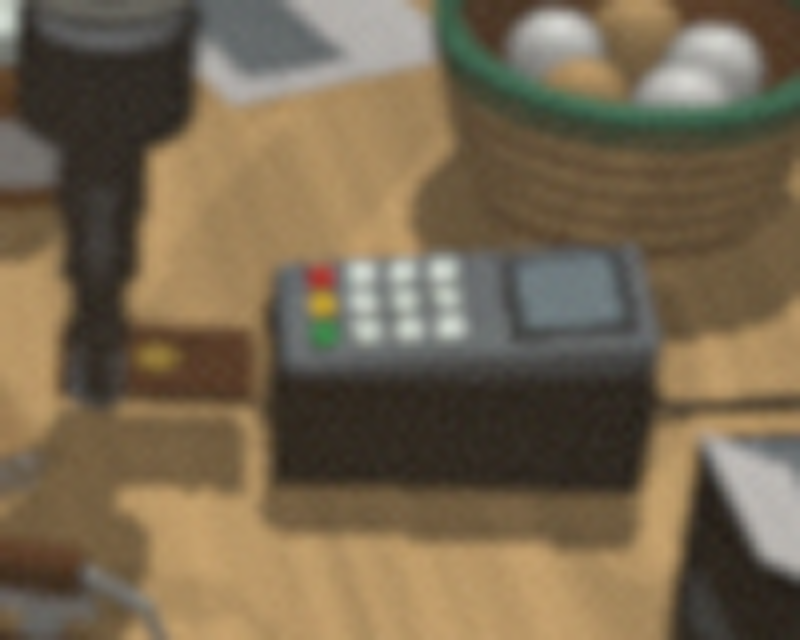

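play_rows:
  motion:
    - [[0,0,0],[-0.18,0,0],4.6]
    - [[0,0,0],[-0.18,0.5,0],4.6]
    - [[0,0,0],[-0.18,1,0],4.6]
    - [[0,0,0],[-0.18,1.5,0],4.6]
    - [[0,0,0],[-0.18,1.5,0],4.6]

```text
t: 11.48
position: [0.5875, 0.2347, -0.0003]
eef_rot: [1.335, 1.122, -1.334]
contact_force: [0.3, 0.8, 0.2]
width: 0.0516
```

play_rows:
  motion:
    - [[0,0,0],[0,0.3,0],4.6]
    - [[0,0,0],[0,0.6,0],4.6]
    - [[0,0,0],[0,0.9,0],4.6]
    - [[0,0,0],[0,0.9,0],4.6]

```text
t: 11.82
position: [0.5957, 0.2333, -0.0004]
eef_rot: [1.335, 1.123, -1.334]
contact_force: [-0.4, 0.3, -0.3]
width: 0.0516
```

play_rows:
  motion:
    - [[0,0,0],[0,0.5,0],4.6]
    - [[0,0,0],[0,1.0,-0.02],4.6]
    - [[0,0,0],[0,1.5,-0.03],4.6]
    - [[0,0,0],[0,2.0,-0.03],4.6]
    - [[0,0,0],[0,2.0,-0.03],4.6]

```text
t: 12.23
position: [0.616, 0.23, -0.0004]
eef_rot: [1.335, 1.122, -1.334]
contact_force: [1.0, 0.2, -0.2]
width: 0.0519
```

play_rows:
  motion:
    - [[0,0,0],[0,0.3,0],4.6]
    - [[0,0,0],[0,0.6,-0.01],4.6]
    - [[0,0,0],[0,0.9,-0.01],4.6]
    - [[0,0,0],[0,0.9,-0.01],4.6]

```text
t: 12.57
position: [0.6243, 0.2287, -0.0004]
eef_rot: [1.335, 1.123, -1.334]
contact_force: [0.3, 0.6, -0.9]
width: 0.0521
```

play_rows:
  motion:
    - [[0,0,0],[0,0.2,0],4.6]
    - [[0,0,0],[0,0.4,0],4.6]
    - [[0,0,0],[0,0.4,0],4.6]

```text
t: 12.82
position: [0.6264, 0.2283, -0.0009]
eef_rot: [1.332, 1.125, -1.337]
contact_force: [-4.0, 0.2, 0.3]
width: 0.0515
```

play_rows:
  motion:
    - [[0,0,0],[0,0.15,0],4.6]
    - [[0,0,0],[0,0.15,0],4.6]

```text
t: 12.98
position: [0.6263, 0.2283, -0.0013]
eef_rot: [1.33, 1.128, -1.339]
contact_force: [-6.8, 1.4, 2.0]
width: 0.0511
```

play_rows:
  motion:
    - [[0,0,0],[0,0.15,0],4.6]
    - [[0,0,0],[0,0.15,0],4.6]

```text
t: 13.15
position: [0.6262, 0.2282, -0.0017]
eef_rot: [1.328, 1.13, -1.341]
contact_force: [-10.5, 0.6, 2.7]
width: 0.052
```

```bash
python3 - <<'E'
from h import *
import pickle
c=optics.get_calibration("wrist");s=st();im=optics.capture("wrist");cv2.imwrite("pics/w13.png",im)
pickle.dump((c,s),open("w13.pkl","wb"))
im=optics.capture("side");crop(im,270,130,370,210,8,"pics/s13.png")
for x in(-.118,-.113): 
  P=np.array([.650,.2244])+ (x+.08)*np.array([.9878,-.1556]); print(proj("wrist",[*P,.039],c))
E
```

```text
t 13.15 p [ 0.6262  0.2282 -0.0017] F [-10.5   0.6   2.7] w 0.052 q [0.26 0.46 1.32 0.   1.37 2.  ]
axes x [-0.01 -0.   -1.  ] y [ 0.986 -0.169 -0.009] z [-0.169 -0.986  0.002]
[272.29766815 302.87993891]
[272.17058626 293.98052206]
```

View pics/w13.png

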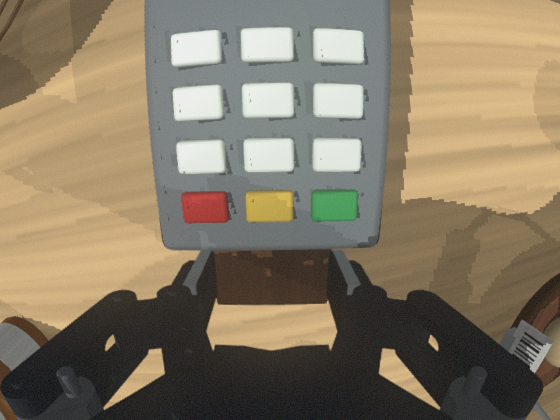

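View pics/s13.png

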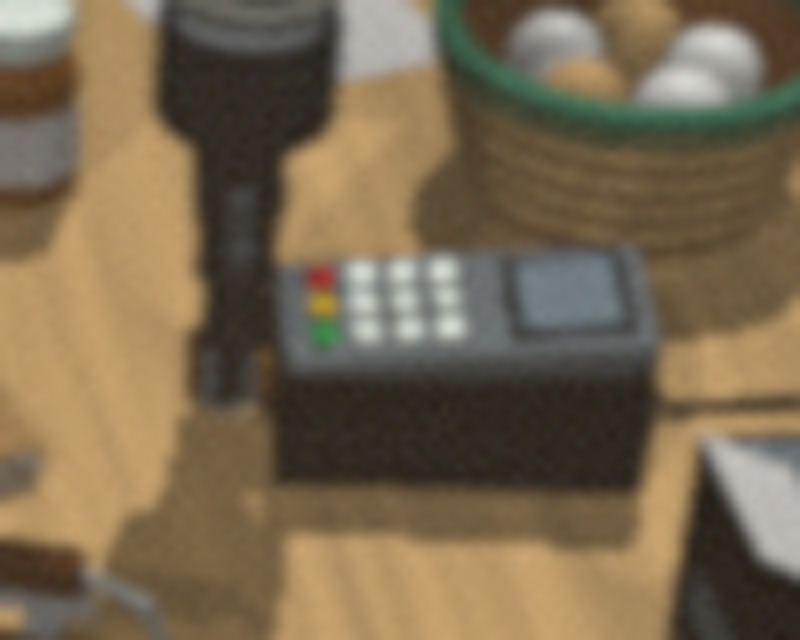

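play_rows:
  motion:
    - [[0,0,0],[0,0.25,0],4.6]
    - [[0,0,0],[0,0.25,0],4.6]
    - [[0,0,0],[0,0.25,0],4.6]

```text
t: 13.5
position: [0.6261, 0.2282, -0.0023]
eef_rot: [1.325, 1.134, -1.345]
contact_force: [-15.1, 2.0, 4.2]
width: 0.0515
```

play_rows:
  motion:
    - [[0,0,0],[0,-0.5,0],4.6]
    - [[0,0,0],[0,-0.8,0],5.4]
    - [[0,0,0],[0,-0.8,0],6.2]
    - [[0,0,0],[0,-0.8,0],6.8]
    - [[0,0,0],[0,-0.8,0],6.8]

```text
t: 13.92
position: [0.6261, 0.2285, 0.0001]
eef_rot: [1.336, 1.122, -1.333]
contact_force: [0.2, -0.1, -0.4]
width: 0.068
```

```bash
python3 - <<'E'
from h import *
import pickle
c=optics.get_calibration("wrist");s=st();im=optics.capture("wrist");cv2.imwrite("pics/w14.png",im)
pickle.dump((c,s),open("w14.pkl","wb"))
for x in(-.118,-.113): 
  P=np.array([.650,.2244])+ (x+.08)*np.array([.9878,-.1556]); print(proj("wrist",[*P,.039],c))
E
```

```text
t 13.92 p [6.261e-01 2.285e-01 1.000e-04] F [ 0.2 -0.1 -0.4] w 0.068 q [ 0.27  0.45  1.33 -0.    1.36  2.01]
axes x [ 0.002  0.    -1.   ] y [ 0.985 -0.171  0.002] z [-0.171 -0.985 -0.   ]
[272.60164252 299.98532867]
[272.46425719 291.03615732]
```

View pics/w14.png

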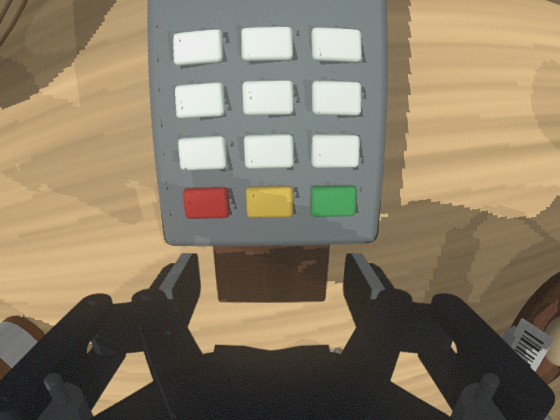

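play_rows:
  motion:
    - [[0,0,0],[0,-1.5,0],6.8]
    - [[0,0,0],[0,-4,0],7.0]
    - [[0,0,0],[-2,-6,0],7.0]
    - [[0,0,0],[-5.5,-7,0],7.0]
    - [[0,0,0],[-9.5,-7,0],7.0]

```text
t: 14.38
position: [0.5521, 0.2403, 0.0923]
eef_rot: [1.328, 1.127, -1.341]
contact_force: [0.9, 0.7, 0.2]
width: 0.0697
```

play_rows:
  motion:
    - [[-7,0,0],[-4,0,1],7.0]
    - [[-14,0,0],[-8,0,3],7.0]
    - [[-21,0,0],[-10,0,5.5],7.0]
    - [[-28,0,0],[-10,0,8.5],7.0]
    - [[-35,0,0],[-10,0,11.5],7.0]

```text
t: 14.8
position: [0.5382, 0.1265, 0.1982]
eef_rot: [0.877, 1.382, -0.87]
contact_force: [-0.3, -0.5, -0.4]
width: 0.0699
```

```bash
python3 - <<'E'
from h import *
import pickle
c=optics.get_calibration("wrist");s=st();im=optics.capture("wrist");cv2.imwrite("pics/w15.png",im)
pickle.dump((c,s),open("w15.pkl","wb"))
im=optics.capture("side");crop(im,230,130,370,250,5.5,"pics/s15.png")
E
```

```text
t 14.8 p [0.5382 0.1265 0.1982] F [-0.3 -0.5 -0.4] w 0.0699 q [ 0.13  0.09  1.37 -0.    1.67  1.25]
axes x [ 0.007  0.001 -1.   ] y [0.902 0.432 0.007] z [ 0.432 -0.902  0.003]
```

View pics/w15.png

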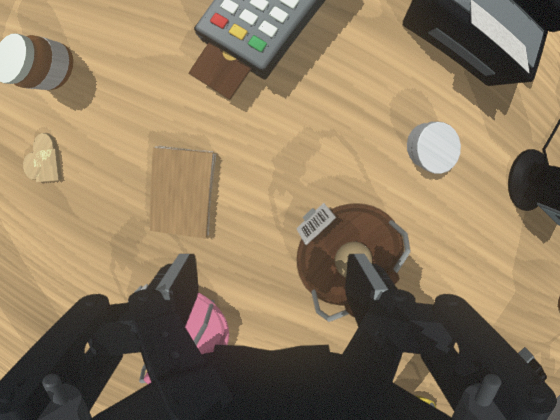

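View pics/s15.png

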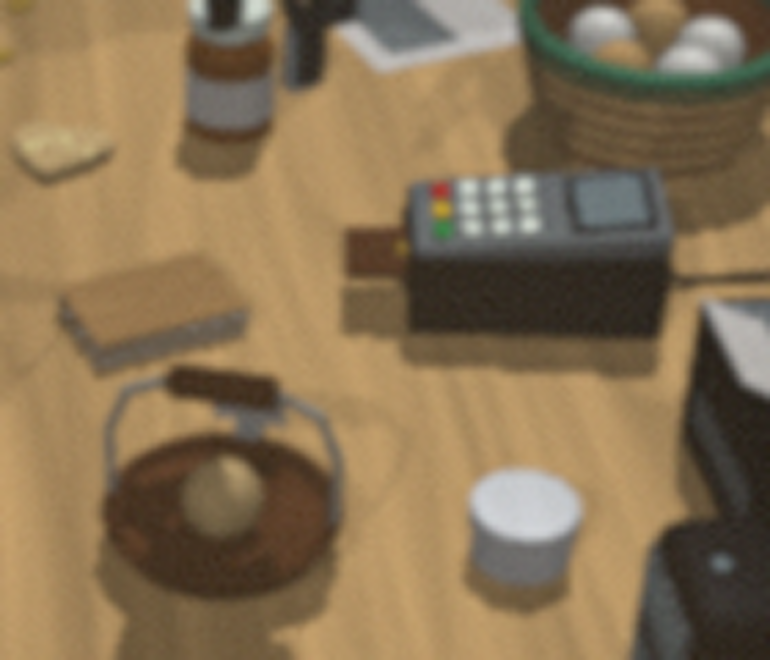

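play_rows:
  motion:
    - [[-7,0,0],[-0.5,0,2],7.0]
    - [[-14,0,0],[-1,0,4],7.0]
    - [[-21,0,0],[-2,0,5],7.0]
    - [[-28,0,0],[-2,0,6],7.0]
    - [[-35,0,0],[-2,0,6],7.0]

```text
t: 15.32
position: [0.5636, 0.0716, 0.2151]
eef_rot: [0.406, 1.53, -0.406]
contact_force: [-0.7, 0.7, -1.5]
width: 0.07
```

play_rows:
  motion:
    - [[-7,0,0],[0,0,0],7.0]
    - [[-14,0,0],[0,0,0],7.0]
    - [[-21,0,0],[0,0,0],7.0]
    - [[-28,0,0],[0,0,0],7.0]
    - [[-35,0,0],[0,0,0],7.0]

```text
t: 15.73
position: [0.5625, 0.0735, 0.2143]
eef_rot: [-0.075, 1.569, 0.075]
contact_force: [0.2, 0.0, 0.0]
width: 0.07
```

play_rows:
  motion:
    - [[-7,0,0],[0,0,0],7.0]
    - [[-14,0,0],[0,0,0],7.0]
    - [[-21,0,0],[0,0,0],7.0]
    - [[-28,0,0],[0,0,0],7.0]
    - [[-35,0,0],[0,0,0],7.0]

```text
t: 16.15
position: [0.5625, 0.0735, 0.2143]
eef_rot: [-0.552, 1.499, 0.553]
contact_force: [-0.3, -0.4, 0.3]
width: 0.0699
```

play_rows:
  motion:
    - [[-7,0,0],[0,0,0],7.0]
    - [[-14,0,0],[0,0,0],7.0]
    - [[-21,0,0],[0,0,0],7.0]
    - [[-28,0,0],[0,0,0],7.0]
    - [[-35,0,0],[0,0,0],7.0]

```text
t: 16.57
position: [0.5625, 0.0735, 0.2143]
eef_rot: [-1.02, 1.318, 1.021]
contact_force: [0.3, 0.3, 0.7]
width: 0.0699
```

```bash
python3 - <<'E'
from h import *
move([.57,.01,.2],down(0,1))
E
```

```text
t 16.57 p [0.5625 0.0735 0.2143] F [0.3 0.3 0.7] w 0.0699 q [ 0.03  0.12  1.3   0.    1.71 -1.29]
axes x [ 0.  0. -1.] y [-0.968  0.251 -0.   ] z [0.251 0.968 0.   ]
turn [-14.53   0.02   0.  ] shift [ 1.43 -2.32 -5.96]
```

play_rows:
  motion:
    - [[-5,0,0],[0,-0.8,-2],7.0]
    - [[-10,0,0],[0,-1.6,-4],7.0]
    - [[-14.5,0,0],[0,-2.3,-6],7.0]
    - [[-14.5,0,0],[0,-2.3,-6],7.0]
    - [[-14.5,0,0],[0,-2.3,-6],7.0]

```text
t: 16.98
position: [0.5694, 0.0088, 0.2143]
eef_rot: [-1.202, 1.213, 1.203]
contact_force: [0.6, -0.4, 0.5]
width: 0.0698
```

```bash
python3 - <<'E'
from h import *
import pickle
c=optics.get_calibration("wrist");s=st();im=optics.capture("wrist");cv2.imwrite("pics/w16.png",im)
pickle.dump((c,s),open("w16.pkl","wb"))
E
```

```text
t 16.98 p [0.5694 0.0088 0.2143] F [ 0.6 -0.4  0.5] w 0.0698 q [-0.08  0.13  1.3   0.    1.71 -1.65]
axes x [-0.     0.001 -1.   ] y [-1.     0.009  0.   ] z [0.009 1.    0.001]
```

View pics/w16.png

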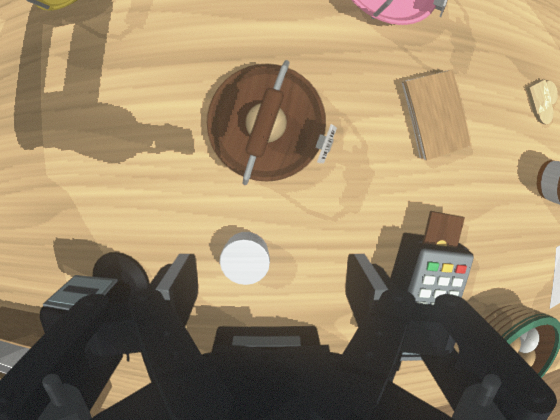

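```bash
python3 - <<'E'
from h import *
im=cv2.imread("pics/w16.png");crop(im,200,50,350,190,5,"pics/w16c.png")
E
```

```text
(no output)
```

View pics/w16c.png

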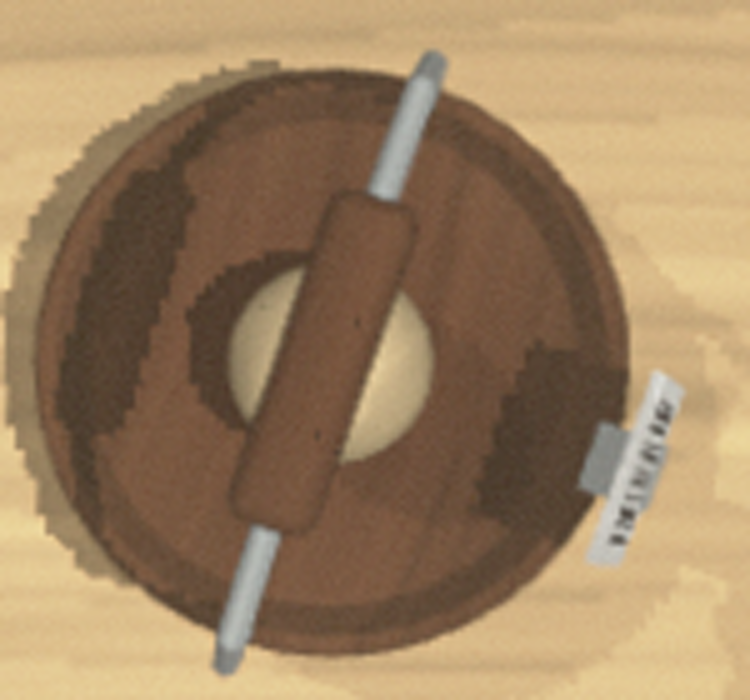

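```bash
python3 - <<'E'
from h import *
import pickle
c,(p,Rm)=pickle.load(open("w16.pkl","rb"));s=5
def A(u,v,z): return at("wrist",200+(u+.5)/s-.5,50+(v+.5)/s-.5,z,c)
for z in(.108,.116):
    P,Q=A(375,202,z),A(272,520,z);d=Q-P;print(z,((P+Q)/2).round(4),np.linalg.norm(d),"dish y dir",np.degrees(np.arctan2(d[1],d[0])))
P,Q=A(433,58,.09),A(227,668,.09);d=Q-P;print("posts",((P+Q)/2).round(4),np.linalg.norm(d),np.degrees(np.arctan2(d[1],d[0])))
L,Rr,T,B=A(37,350,.026),A(630,350,.026),A(330,70,.026),A(330,655,.026)
print("rim",L.round(4),Rr.round(4),T.round(4),B.round(4),(L[1]+Rr[1])/2,(T[0]+B[0])/2)
P,Q=A(668,380,.058),A(605,560,.058);d=Q-P;print("ticket top",((P+Q)/2).round(4),np.linalg.norm(d),np.degrees(np.arctan2(d[1],d[0])))
print("ball",A(332,362,.032+.01))
E
```

```text
0.108 [0.5029 0.0032 0.108 ] 0.057678802646293645 dish y dir -18.342391180757453
0.116 [0.5029 0.0034 0.116 ] 0.05603089581989582 dish y dir -18.342391180757467
posts [0.5032 0.0037 0.09  ] 0.11937788369737545 -19.02914296487459
rim [ 0.4985 -0.0623  0.026 ] [0.5    0.0695 0.026 ] [0.4373 0.0035 0.026 ] [0.569  0.0022 0.026 ] 0.0035734214431435707 0.5031297905511583
ticket top [0.5249 0.0658 0.058 ] 0.039338857799323425 -18.63323693769073
ball [0.50303459 0.00365374 0.042     ]
```

```bash
python3 - <<'E'
from h import *
i=cv2.imread("pics/scene0.png")[230:310,140:210];i=np.clip(255*(i/255.)**0.45,0,255).astype(np.uint8);cv2.imwrite("pics/sc_a.png",cv2.resize(i,None,fx=8,fy=8,interpolation=cv2.INTER_CUBIC))
im=cv2.imread("pics/side0.png")[215:295,325:395];im=np.clip(255*(im/255.)**0.45,0,255).astype(np.uint8);cv2.imwrite("pics/sc_b.png",cv2.resize(im,None,fx=8,fy=8,interpolation=cv2.INTER_CUBIC))
im=cv2.imread("pics/w16.png")[240:400,0:200];im=np.clip(255*(im/255.)**0.5,0,255).astype(np.uint8);cv2.imwrite("pics/sc_c.png",cv2.resize(im,None,fx=4,fy=4,interpolation=cv2.INTER_CUBIC))
E
```

View pics/sc_a.png

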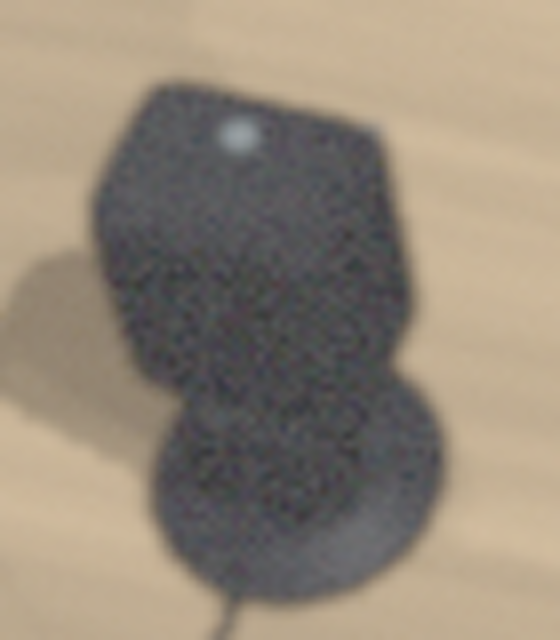

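View pics/sc_b.png

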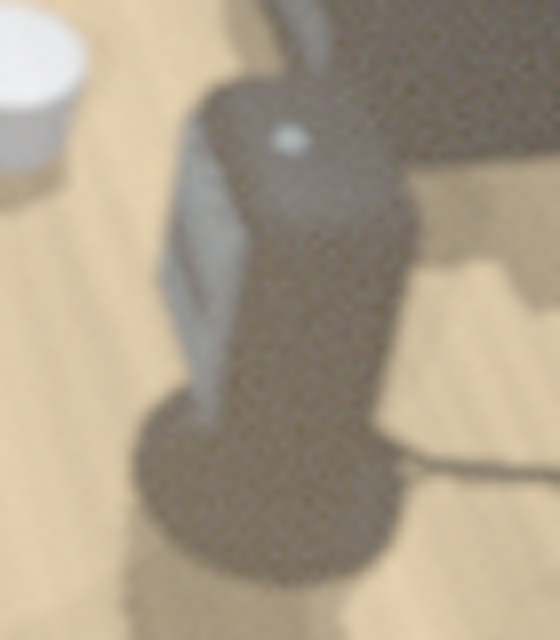

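View pics/sc_c.png

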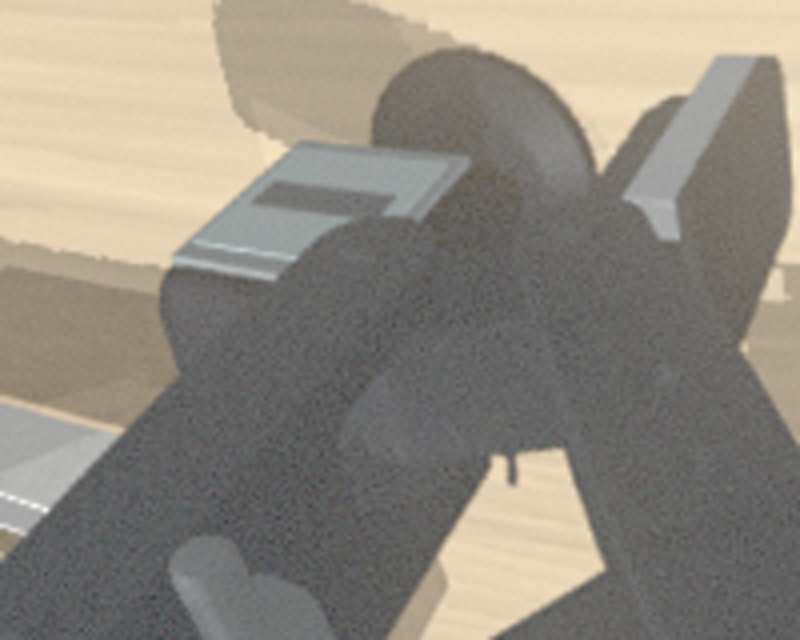

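```bash
python3 - <<'E'
from h import *
import pickle
c,(p,Rm)=pickle.load(open("w16.pkl","rb"))
def S(u,v,z): return at("scene",140+(u+.5)/8-.5,230+(v+.5)/8-.5,z)
def D(u,v,z): return at("side",325+(u+.5)/8-.5,215+(v+.5)/8-.5,z)
def W(u,v,z): return at("wrist",(u+.5)/4-.5,240+(v+.5)/4-.5,z,c)
def e(n,P,Q):
    d=P-Q; d=d if d[1]>0 else -d
    print(n,P.round(4),Q.round(4),((P+Q)/2).round(4),np.linalg.norm(d).round(4),"yaw",np.degrees(np.arctan2(-d[0],d[1])).round(2))
e("scene top front",S(165,82,.153),S(380,130,.153))
e("side top front",D(198,105,.152),D(245,230,.152))
for z in(.05,.06,.07):e(f"wrist bottom {z}",W(302,145,z),W(470,157,z))
print("wrist topleft",W(175,262,.15))
e("wrist inner top", W(190,245,.145),W(290,262,.145))
# foot fits
from scipy.optimize import least_squares
for z in(0.,.006):
    l,r=S(152,480,z),S(445,460,z);print("foot scene",((l+r)/2).round(4),np.linalg.norm(l-r))
    l,r=D(133,465,z),D(408,475,z);print("foot side",((l+r)/2).round(4),np.linalg.norm(l-r))
print("led",S(240,135,.155),D(290,140,.155))
E
```

```text
scene top front [ 0.6833 -0.2399  0.153 ] [ 0.6846 -0.1752  0.153 ] [ 0.684  -0.2076  0.153 ] 0.0647 yaw -1.15
side top front [ 0.6756 -0.1883  0.152 ] [ 0.6739 -0.2438  0.152 ] [ 0.6748 -0.2161  0.152 ] 0.0555 yaw -1.77
wrist bottom 0.05 [ 0.6863 -0.2551  0.05  ] [ 0.686 -0.188  0.05 ] [ 0.6862 -0.2216  0.05  ] 0.0672 yaw 0.3
wrist bottom 0.06 [ 0.6809 -0.2473  0.06  ] [ 0.6806 -0.1822  0.06  ] [ 0.6808 -0.2147  0.06  ] 0.0652 yaw 0.3
wrist bottom 0.07 [ 0.6755 -0.2395  0.07  ] [ 0.6752 -0.1763  0.07  ] [ 0.6753 -0.2079  0.07  ] 0.0632 yaw 0.3
wrist topleft [ 0.67155539 -0.2329965   0.15      ]
wrist inner top [ 0.6687 -0.23    0.145 ] [ 0.6696 -0.1953  0.145 ] [ 0.6691 -0.2126  0.145 ] 0.0347 yaw -1.45
foot scene [ 0.7109 -0.2138  0.    ] 0.08924679469669654
foot side [ 0.7163 -0.2062  0.    ] 0.09191556712096995
foot scene [ 0.7142 -0.2116  0.006 ] 0.0887128998753051
foot side [ 0.7138 -0.2113  0.006 ] 0.09121172195566428
led [ 0.69693595 -0.21158027  0.155     ] [ 0.69758264 -0.21033859  0.155     ]
```

```bash
python3 - <<'E'
from h import *
a=np.radians(161.3-90)
move([.503,.0035,.14],down(np.cos(a),np.sin(a)))
E
```

```text
t 17.03 p [0.5692 0.0095 0.2144] F [-0.5 -0.4 -1.5] w 0.0698 q [-0.08  0.13  1.3   0.    1.71 -1.65]
axes x [-0.     0.001 -1.   ] y [-1.     0.008  0.   ] z [0.008 1.    0.001]
turn [18.27  0.05 -0.02] shift [ 7.44  6.62 -0.66]
```

play_rows:
  motion:
    - [[5,0,0],[0,2,-0.2],6.0]
    - [[10,0,0],[1,4.5,-0.5],6.0]
    - [[15,0,0],[3,6.6,-0.66],6.0]
    - [[18.3,0,0],[5.5,6.6,-0.66],6.0]
    - [[18.3,0,0],[7.4,6.6,-0.66],6.0]

```text
t: 17.45
position: [0.5019, 0.0042, 0.1398]
eef_rot: [-0.965, 1.345, 0.965]
contact_force: [0.4, 0.3, -0.4]
width: 0.06
```

play_rows:
  motion:
    - [[0,0,0],[0,0,0],6.0]
    - [[0,0,0],[0,0,0],6.0]

```text
t: 17.62
position: [0.5023, 0.0039, 0.1398]
eef_rot: [-0.966, 1.347, 0.969]
contact_force: [-0.5, 0.7, 0.6]
width: 0.06
```

```bash
python3 - <<'E'
from h import *
a=np.radians(161.3-90)
move([.503,.0035,.07],down(np.cos(a),np.sin(a)))
cv2.imwrite("pics/w17.png",optics.capture("wrist"))
im=optics.capture("side");crop(im,210,130,330,250,6,"pics/s17.png")
E
```

```text
t 17.62 p [0.5023 0.0039 0.1398] F [-0.5  0.7  0.6] w 0.06 q [-0.11  0.    1.58  0.    1.56 -1.35]
axes x [-0.002  0.001 -1.   ] y [-0.948  0.319  0.002] z [ 0.319  0.948 -0.   ]
turn [ 0.13 -0.01 -0.13] shift [ 6.98 -0.1  -0.02]
```

View pics/w17.png

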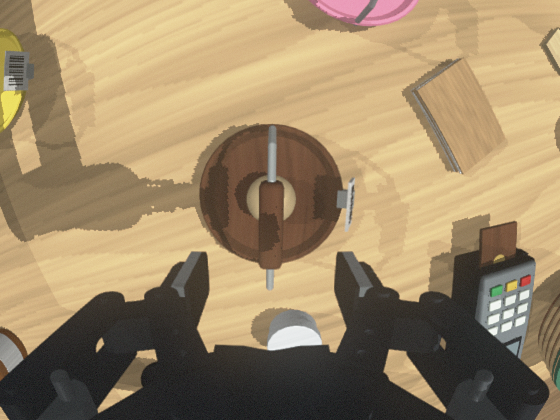

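View pics/s17.png

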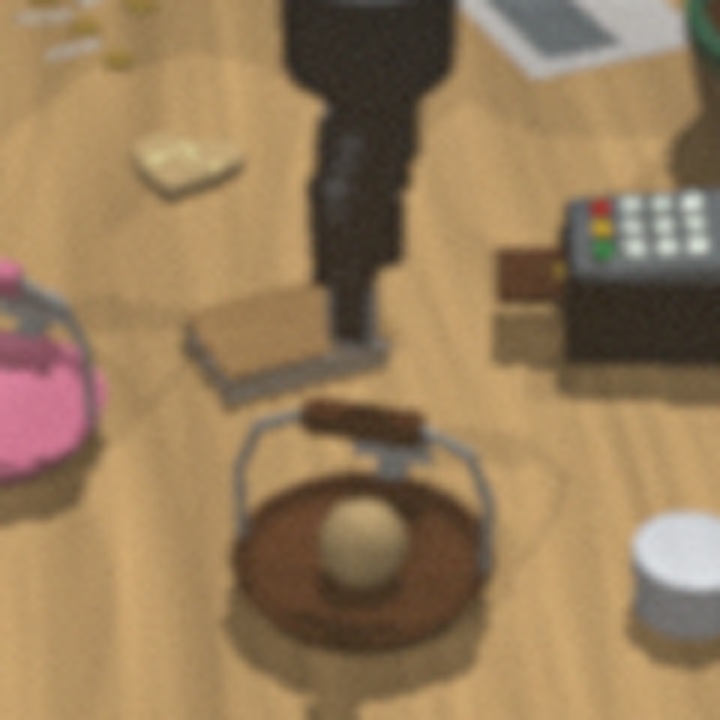

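play_rows:
  motion:
    - [[0,0,0],[2,0,0],6.0]
    - [[0,0,0],[4.5,-0.1,0],6.0]
    - [[0,0,0],[6,-0.1,0],6.0]
    - [[0,0,0],[6,-0.1,0],6.0]
    - [[0,0,0],[6,-0.1,0],6.0]

```text
t: 18.13
position: [0.5046, 0.0027, 0.0815]
eef_rot: [-0.967, 1.345, 0.966]
contact_force: [0.4, -0.4, 1.4]
width: 0.0598
```

```bash
python3 - <<'E'
from h import *
a=np.radians(161.3-90)
move([.503,.0035,.06],down(np.cos(a),np.sin(a)))
im=optics.capture("side");crop(im,210,130,330,250,6,"pics/s18.png")
im=optics.capture("wrist");crop(im,150,180,400,340,3,"pics/w18.png")
E
```

```text
t 18.13 p [0.5046 0.0027 0.0815] F [ 0.4 -0.4  1.4] w 0.0598 q [-0.11  0.04  1.66  0.    1.44 -1.35]
axes x [ 0.001 -0.    -1.   ] y [-0.948  0.319 -0.001] z [0.319 0.948 0.   ]
turn [0.09 0.01 0.04] shift [2.15 0.18 0.03]
```

View pics/s18.png

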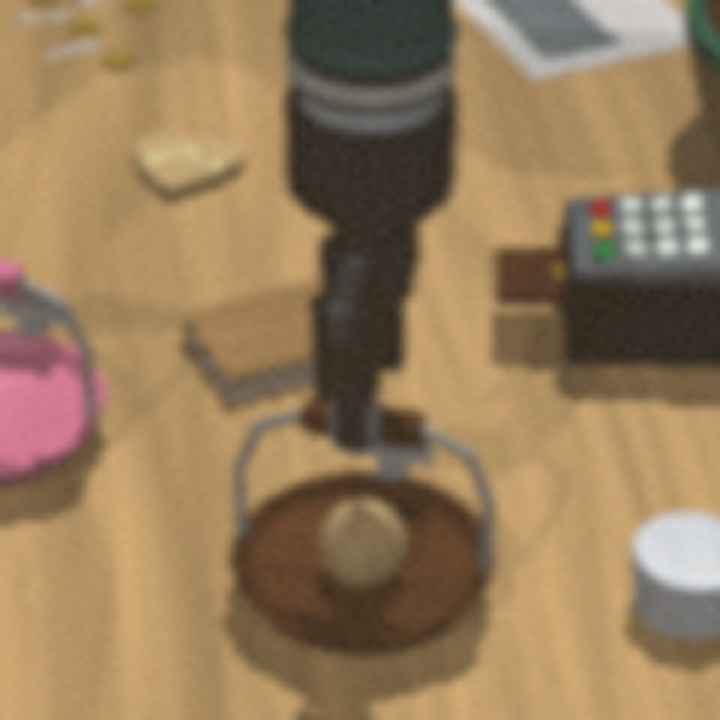

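View pics/w18.png

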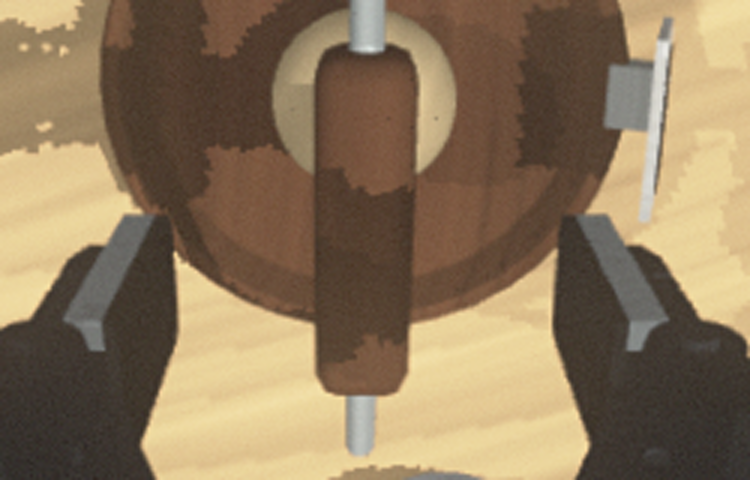

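```bash
python3 - <<'E'
from h import *
p,Rm=st();c=optics.get_calibration("wrist")
f=lambda P:((proj("wrist",P,c)-[150,180])*3).round()
b=np.array([.503,.0035,.116]);dy=np.array([-.948,.319,0])
print(f(b),f(b+.03*dy),f(b-.03*dy), "tips",[f(p+Rm@[-.035,y,.03]) for y in(-.011,0,.011)])
def A(u,v,z): return at("wrist",150+u/3,180+v/3,z,c)
P,Q=A(366,50,.116),A(362,395,.112);print(((P+Q)/2).round(4),np.linalg.norm(P-Q))
E
```

```text
t 18.23 p [0.5057 0.0025 0.083 ] F [0.4 0.  0.2] w 0.0601 q [-0.11  0.04  1.66 -0.    1.44 -1.35]
axes x [ 0.004 -0.    -1.   ] y [-0.948  0.319 -0.004] z [0.319 0.948 0.001]
[363. 239.] [363.  54.] [363. 398.] tips [array([546., 319.]), array([551., 259.]), array([556., 195.])]
[0.5038 0.0034 0.114 ] 0.06284912637679813
```

play_rows:
  motion:
    - [[0,0,0],[0,0.35,0],6.0]
    - [[0,0,0],[0.8,0.35,0],6.0]
    - [[0,0,0],[1.6,0.35,0],6.0]
    - [[0,0,0],[2.2,0.35,0],6.0]
    - [[0,0,0],[2.2,0.35,0],6.0]

```text
t: 18.65
position: [0.499, 0.0038, 0.0564]
eef_rot: [-0.965, 1.349, 0.969]
contact_force: [-0.3, 0.3, -0.5]
width: 0.0602
```

play_rows:
  motion:
    - [[0,0,0],[0,0,0],5.5]
    - [[0,0,0],[0,0,0],5.0]
    - [[0,0,0],[0,0,0],4.5]
    - [[0,0,0],[0,0,0],4.0]

```text
t: 18.98
position: [0.5009, 0.0036, 0.059]
eef_rot: [-0.967, 1.345, 0.966]
contact_force: [0.6, -0.3, 0.2]
width: 0.0403
```

```bash
python3 - <<'E'
from h import *
a=np.radians(161.3-90)
move([.503,.0035,.06],down(np.cos(a),np.sin(a)))
im=optics.capture("side");crop(im,210,130,330,250,6,"pics/s19.png")
im=optics.capture("wrist");crop(im,150,180,400,340,3,"pics/w19.png")
E
```

```text
t 18.98 p [0.5009 0.0036 0.059 ] F [ 0.6 -0.3  0.2] w 0.0403 q [-0.11  0.05  1.7  -0.    1.39 -1.35]
axes x [ 0.001 -0.    -1.   ] y [-0.948  0.319 -0.001] z [0.319 0.948 0.   ]
turn [0.08 0.01 0.04] shift [-0.1  -0.2   0.06]
```

View pics/s19.png

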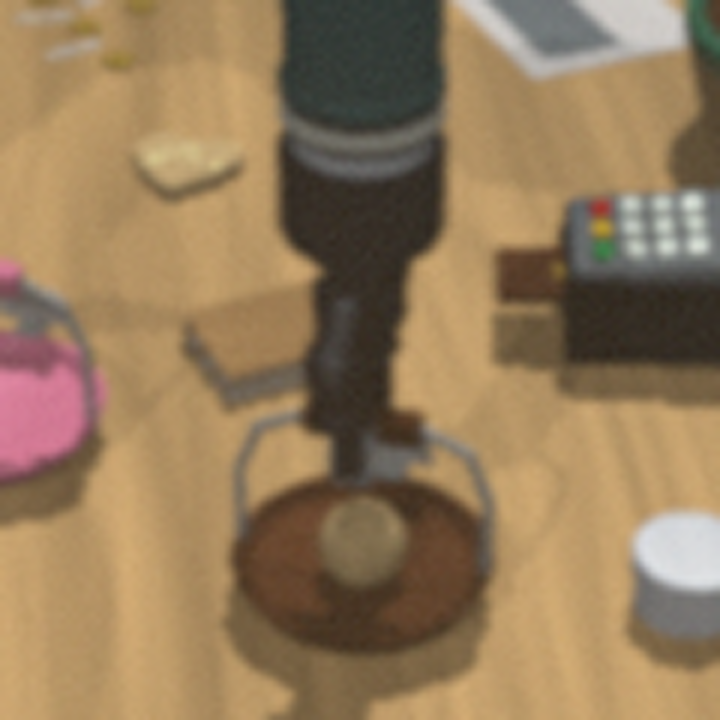

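View pics/w19.png

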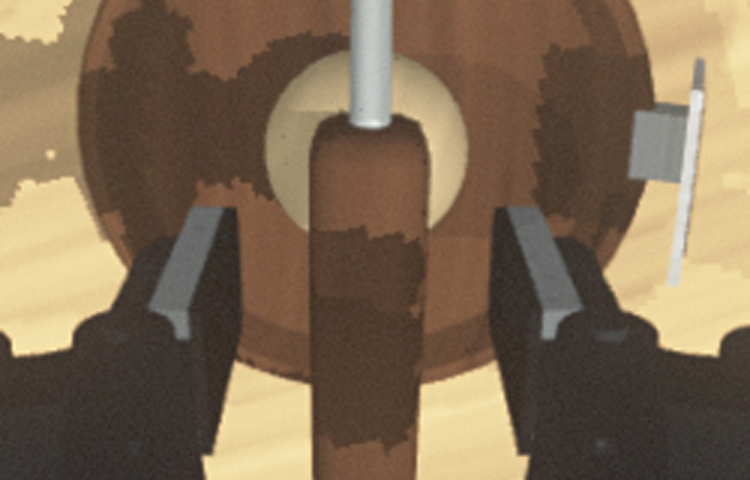

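play_rows:
  motion:
    - [[0,0,0],[0,0,0],3.4]
    - [[0,0,0],[0,0,0],2.8]
    - [[0,0,0],[0,0,0],2.3]
    - [[0,0,0],[0,0,0],1.9]
    - [[0,0,0],[0,0,0],1.6]

```text
t: 19.5
position: [0.5006, 0.0038, 0.0586]
eef_rot: [-0.967, 1.345, 0.967]
contact_force: [-0.2, 0.3, 0.3]
width: 0.0163
```

play_rows:
  motion:
    - [[0,0,0],[0,0,0],1.3]
    - [[0,0,0],[0,0,0],1.0]
    - [[0,0,0],[0,0,0],1.0]
    - [[0,0,0],[0,0,0],1.0]

```text
t: 19.83
position: [0.5008, 0.0036, 0.0588]
eef_rot: [-0.967, 1.345, 0.966]
contact_force: [0.2, 0.4, 1.3]
width: 0.0152
```

```bash
python3 - <<'E'
from h import *
st()
im=optics.capture("side");crop(im,210,130,330,250,6,"pics/s20.png")
im=optics.capture("wrist");cv2.imwrite("pics/w20.png",im)
E
```

```text
t 19.83 p [0.5008 0.0036 0.0588] F [0.2 0.4 1.3] w 0.0152 q [-0.11  0.05  1.7  -0.    1.39 -1.35]
axes x [ 0. -0. -1.] y [-0.948  0.319 -0.   ] z [0.319 0.948 0.   ]
```

View pics/s20.png

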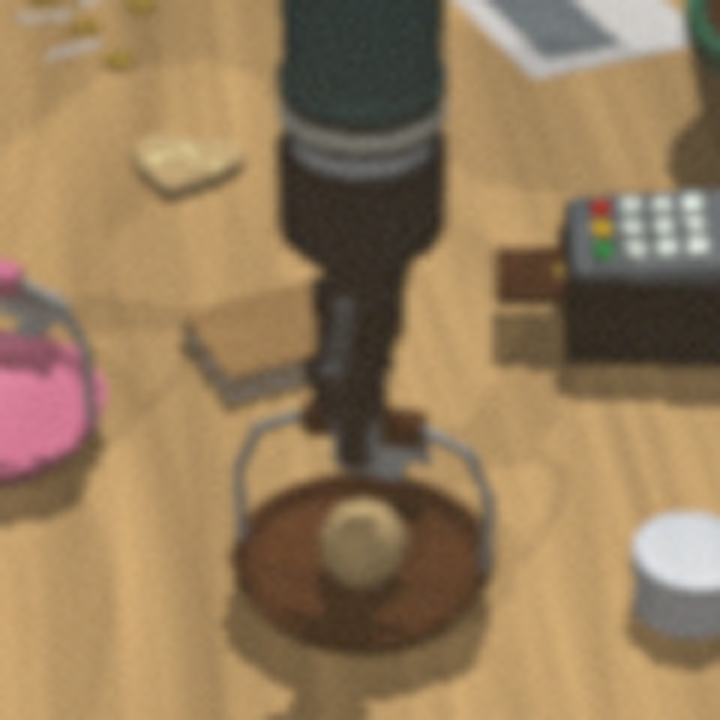

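View pics/w20.png

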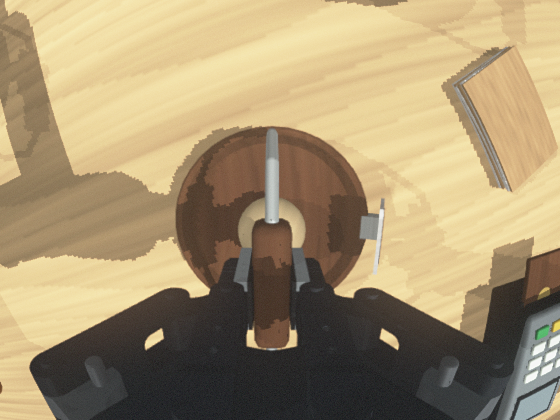

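play_rows:
  motion:
    - [[0,0,0],[-0.1,0,0],1.0]
    - [[0,0,0],[-0.3,0,0],1.0]
    - [[0,0,0],[-0.6,0,0],1.0]
    - [[0,0,0],[-1.0,0,0],1.0]
    - [[0,0,0],[-1.5,0,0],1.0]

```text
t: 20.35
position: [0.5002, 0.0037, 0.0734]
eef_rot: [-0.966, 1.347, 0.967]
contact_force: [-0.3, -0.3, -3.4]
width: 0.0149
```

play_rows:
  motion:
    - [[0,0,0],[-0.4,0,0],1.0]
    - [[0,0,0],[-0.7,0,0],1.0]
    - [[0,0,0],[-0.9,0,0],1.0]
    - [[0,0,0],[-1.0,0,0],1.0]
    - [[0,0,0],[-1.0,0,0],1.0]

```text
t: 20.77
position: [0.5008, 0.0036, 0.084]
eef_rot: [-0.967, 1.345, 0.966]
contact_force: [-0.1, -0.8, -3.2]
width: 0.0151
```

```bash
python3 - <<'E'
from h import *
st()
im=optics.capture("side");crop(im,210,130,330,250,6,"pics/s21.png")
im=optics.capture("wrist");cv2.imwrite("pics/w21.png",im)
E
```

```text
t 20.77 p [0.5008 0.0036 0.084 ] F [-0.1 -0.8 -3.2] w 0.0151 q [-0.11  0.03  1.66 -0.    1.45 -1.35]
axes x [ 0.001 -0.    -1.   ] y [-0.948  0.319 -0.001] z [0.319 0.948 0.   ]
```

View pics/s21.png

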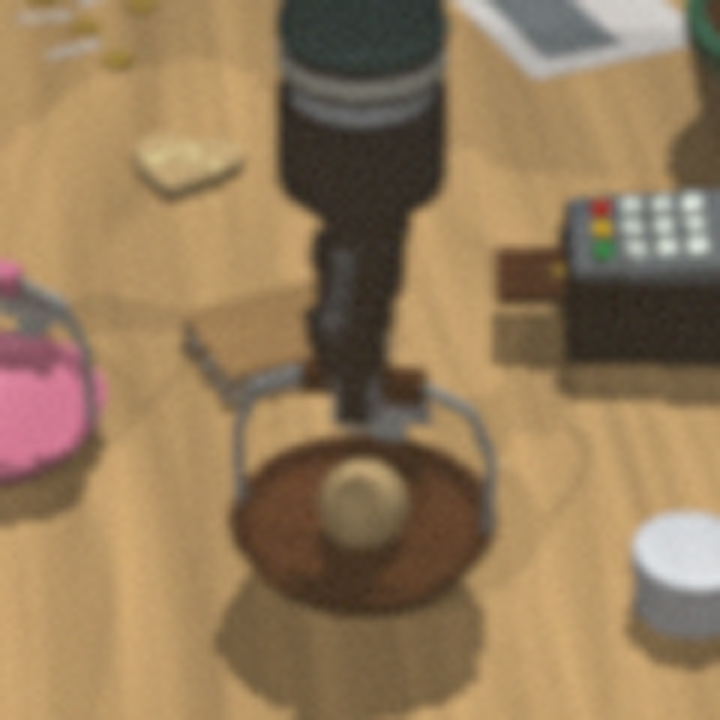

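View pics/w21.png

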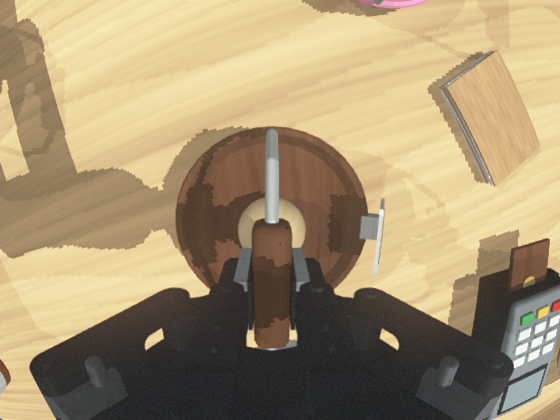

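play_rows:
  motion:
    - [[0,0,0],[-0.3,0,0],1.0]
    - [[0,0,0],[-0.8,0,0],1.0]
    - [[0,0,0],[-1.5,0,0],1.0]
    - [[0,0,0],[-2.2,0,0],1.0]
    - [[0,0,0],[-2.9,0,0],1.0]

```text
t: 21.28
position: [0.5009, 0.0036, 0.1138]
eef_rot: [-0.967, 1.345, 0.966]
contact_force: [-0.4, -0.5, -1.3]
width: 0.0152
```

play_rows:
  motion:
    - [[0,0,0],[-0.5,0,0],1.0]
    - [[0,0,0],[-0.8,0,0],1.0]
    - [[0,0,0],[-0.9,0,0],1.0]
    - [[0,0,0],[-0.9,0,0],1.0]

```text
t: 21.62
position: [0.5008, 0.0036, 0.122]
eef_rot: [-0.967, 1.345, 0.966]
contact_force: [0.2, 0.0, -2.3]
width: 0.0148
```

```bash
python3 - <<'E'
from h import *
a=np.radians(89-90)
# keep grip offset: dish centre vs tcp in tool frame
p,Rm=st()
off=Rm.T@(np.array([.503,.0035,0])-np.array([.5008,.0036,0]));print("dish in tool",off*1000)
Rt=down(np.cos(a),np.sin(a));C=np.array([.509,-.208,0]);T=C-Rt@(off*[0,1,1]);T[2]=p[2];print(T)
move(T,Rt)
E
```

```text
t 21.62 p [0.5008 0.0036 0.122 ] F [ 0.2  0.  -2.3] w 0.0148 q [-0.11  0.01  1.61 -0.    1.52 -1.35]
axes x [ 0.001 -0.    -1.   ] y [-0.948  0.319 -0.001] z [0.319 0.948 0.   ]
dish in tool [ 1.57185460e-03 -2.11688681e+00  6.07278984e-01]
[ 0.50842976 -0.20587284  0.12202481]
t 21.62 p [0.5008 0.0036 0.122 ] F [ 0.2  0.  -2.3] w 0.0148 q [-0.11  0.01  1.61 -0.    1.52 -1.35]
axes x [ 0.001 -0.    -1.   ] y [-0.948  0.319 -0.001] z [0.319 0.948 0.   ]
turn [7.239e+01 3.000e-02 3.000e-02] shift [  0.    -7.41 -19.61]
```

play_rows:
  motion:
    - [[1,0,0],[0,-0.07,-0.19],1.0]
    - [[3,0,0],[0,-0.25,-0.65],1.0]
    - [[6,0,0],[0,-0.53,-1.4],1.0]
    - [[9.5,0,0],[0,-0.9,-2.4],1.0]
    - [[13.5,0,0],[0,-1.35,-3.6],1.0]

```text
t: 22.03
position: [0.5015, -0.0348, 0.121]
eef_rot: [-0.784, 1.425, 0.786]
contact_force: [-0.1, -0.6, -3.0]
width: 0.0147
```

```bash
cat > g.py <<'E'
from h import *
a=np.radians(89-90)
move([.5084,-.2059,.122],down(np.cos(a),np.sin(a)))
E
python3 g.py
```

```text
t 22.03 p [ 0.5015 -0.0348  0.121 ] F [-0.1 -0.6 -3. ] w 0.0147 q [-0.18  0.01  1.61  0.    1.52 -1.19]
axes x [-0.001  0.    -1.   ] y [-0.845  0.534  0.001] z [ 0.534  0.845 -0.   ]
turn [ 5.872e+01 -6.000e-02 -5.000e-02] shift [ -0.11  -9.72 -14.1 ]
```

play_rows:
  motion:
    - [[4.2,0,0],[0,-0.77,-1.1],1.0]
    - [[8.6,0,0],[0,-1.55,-2.25],1.0]
    - [[13,0,0],[0,-2.35,-3.4],1.0]
    - [[17.4,0,0],[0,-3.15,-4.55],1.0]
    - [[21.8,0,0],[0,-3.95,-5.7],1.0]

```text
t: 22.45
position: [0.5047, -0.1048, 0.1209]
eef_rot: [-0.489, 1.516, 0.49]
contact_force: [0.5, -1.1, -2.5]
width: 0.0152
```

```bash
python3 g.py
```

```text
t 22.45 p [ 0.5047 -0.1048  0.1209] F [ 0.5 -1.1 -2.5] w 0.0152 q [-0.31  0.04  1.58 -0.    1.52 -0.94]
axes x [-0.001  0.    -1.   ] y [-0.585  0.811  0.001] z [ 0.811  0.585 -0.001]
turn [ 3.682e+01 -6.000e-02 -3.000e-02] shift [-0.11 -8.42 -5.62]
```

play_rows:
  motion:
    - [[4.4,0,0],[0,-1.17,-0.78],1.0]
    - [[8.8,0,0],[0,-2.33,-1.55],1.0]
    - [[13.2,0,0],[0,-3.5,-2.33],1.0]
    - [[17.4,0,0],[0,-4.55,-3.03],1.0]
    - [[21.4,0,0],[0,-5.45,-3.63],1.0]

```text
t: 22.87
position: [0.5074, -0.1704, 0.1208]
eef_rot: [-0.197, 1.563, 0.198]
contact_force: [-0.1, 0.4, -3.1]
width: 0.015
```

```bash
python3 g.py
```

```text
t 22.87 p [ 0.5074 -0.1704  0.1208] F [-0.1  0.4 -3.1] w 0.015 q [-0.43  0.09  1.53 -0.    1.53 -0.68]
axes x [-0.001  0.    -1.   ] y [-0.249  0.969  0.   ] z [ 0.969  0.249 -0.001]
turn [15.41 -0.08 -0.02] shift [-0.12 -3.46 -0.78]
```

play_rows:
  motion:
    - [[4,0,0],[0,-1.0,-0.23],1.0]
    - [[7.5,0,0],[0,-1.85,-0.42],1.0]
    - [[10.5,0,0],[0,-2.5,-0.56],1.0]
    - [[13,0,0],[0,-3.0,-0.68],1.0]
    - [[14.6,0,0],[0,-3.3,-0.75],1.0]

```text
t: 23.28
position: [0.5085, -0.204, 0.1208]
eef_rot: [0.002, 1.572, -0.001]
contact_force: [0.0, -0.1, -2.6]
width: 0.0145
```

play_rows:
  motion:
    - [[0.6,0,0],[0,-0.1,0],1.0]
    - [[0.8,0,0],[0,-0.15,0],1.0]
    - [[0.8,0,0],[0,-0.15,0],1.0]
    - [[0.8,0,0],[0,-0.15,0],1.0]
    - [[0.8,0,0],[0,-0.15,0],1.0]

```text
t: 23.7
position: [0.509, -0.2045, 0.1216]
eef_rot: [0.009, 1.571, -0.009]
contact_force: [-0.4, 0.7, -2.7]
width: 0.0145
```

```bash
python3 g.py; python3 - <<'E'
from h import *
import pickle
c=optics.get_calibration("wrist");s=st();im=optics.capture("wrist");cv2.imwrite("pics/w22.png",im)
pickle.dump((c,s),open("w22.pkl","wb"))
im=optics.capture("side");cv2.imwrite("pics/s22f.png",im);crop(im,240,170,410,310,4.5,"pics/s22.png")
im=optics.capture("scene");cv2.imwrite("pics/c22f.png",im);crop(im,130,170,280,310,5,"pics/c22.png")
E
```

```text
t 23.7 p [ 0.509  -0.2045  0.1216] F [-0.4  0.7 -2.7] w 0.0145 q [-0.49  0.11  1.5   0.    1.53 -0.47]
axes x [ 0.  0. -1.] y [0.012 1.    0.   ] z [ 1.    -0.012  0.   ]
turn [ 0.33  0.   -0.  ] shift [-0.04 -0.14 -0.06]
t 23.7 p [ 0.509  -0.2045  0.1216] F [-0.4  0.7 -2.7] w 0.0145 q [-0.49  0.11  1.5   0.    1.53 -0.47]
axes x [ 0.  0. -1.] y [0.012 1.    0.   ] z [ 1.    -0.012  0.   ]
```

View pics/w22.png

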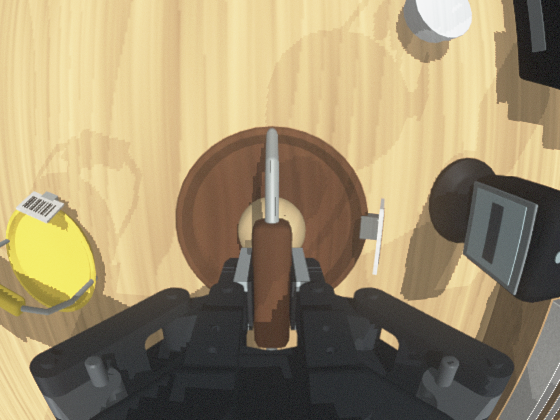

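View pics/s22.png

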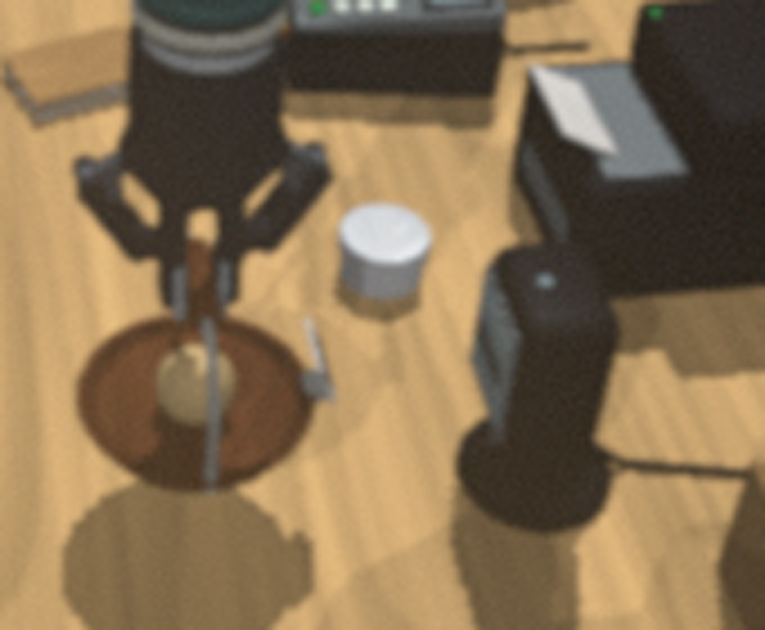

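View pics/c22.png

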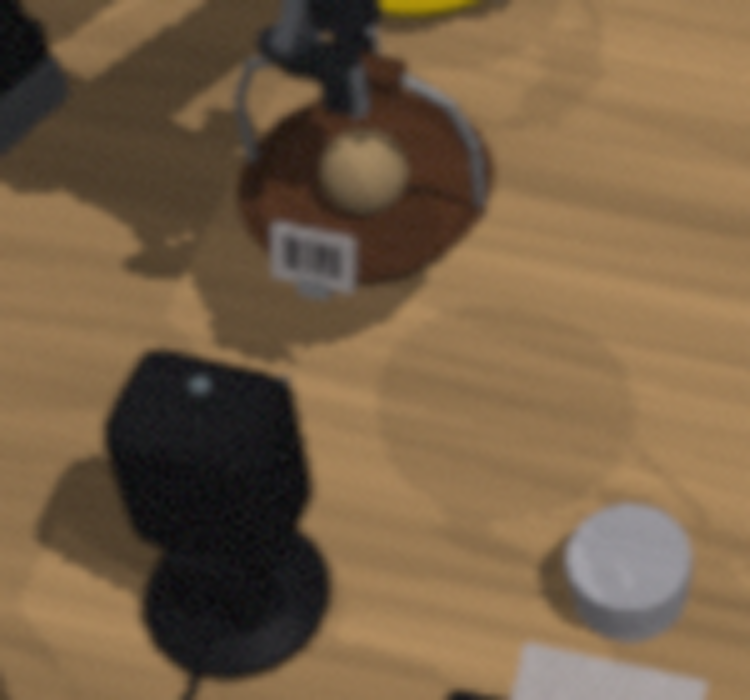

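```bash
python3 - <<'E'
from h import *
import pickle
c,(p,Rm)=pickle.load(open("w22.pkl","rb"))
W=lambda u,v,z:at("wrist",u,v,z,c)
for nm,a,b,zs in[("bottom",(477,182),(465,252),(.06,.065,.07)),("top",(538,203),(521,294),(.14,.145,.15)),("win",(501,204),(485,258),(.1,.105,.11))]:
  for z in zs:
    P,Q=W(*a,z),W(*b,z);d=P-Q;print(nm,z,((P+Q)/2).round(4),np.linalg.norm(d).round(4),"yaw",np.degrees(np.arctan2(-d[0],d[1])).round(2))
for nm,z in(("rim",.0632+.026),):
    L,Rr=W(177,225,z),W(367,225,z);print(nm,L.round(4),Rr.round(4),((L+Rr)/2).round(4))
P,Q=W(381.5,200,.063+.058),W(376.5,274,.063+.058);d=P-Q;print("ticket",((P+Q)/2).round(4),np.linalg.norm(d),np.degrees(np.arctan2(-d[0],d[1])))
E
```

```text
bottom 0.06 [ 0.6843 -0.2118  0.06  ] 0.0638 yaw -1.47
bottom 0.065 [ 0.6806 -0.2102  0.065 ] 0.0624 yaw -1.47
bottom 0.07 [ 0.6769 -0.2086  0.07  ] 0.0611 yaw -1.47
top 0.14 [ 0.6843 -0.2109  0.14  ] 0.0667 yaw 4.11
top 0.145 [ 0.6788 -0.2085  0.145 ] 0.0646 yaw 4.11
top 0.15 [ 0.6732 -0.2061  0.15  ] 0.0624 yaw 4.11
win 0.1 [ 0.679  -0.2104  0.1   ] 0.0438 yaw -8.54
win 0.105 [ 0.6747 -0.2085  0.105 ] 0.0426 yaw -8.54
win 0.11 [ 0.6704 -0.2066  0.11  ] 0.0415 yaw -8.54
rim [ 0.4454 -0.2044  0.0892] [ 0.5759 -0.2059  0.0892] [ 0.5106 -0.2052  0.0892]
ticket [ 0.5744 -0.2039  0.121 ] 0.047209505132155084 1.8126175616561728
```

```bash
python3 - <<'E'
from h import *
im=cv2.imread("pics/c22f.png");cv2.imwrite("pics/c22v.png",im)
st()
E
```

```text
t 23.85 p [ 0.509  -0.2046  0.1217] F [-0.7  0.3 -2.3] w 0.015 q [-0.49  0.11  1.5  -0.    1.53 -0.47]
axes x [ 0. -0. -1.] y [ 0.012  1.    -0.   ] z [ 1.    -0.012  0.   ]
```

View pics/c22v.png

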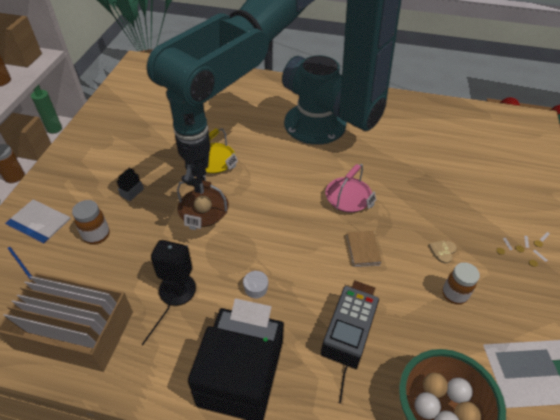

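play_rows:
  motion:
    - [[0,0,0],[0,0,0],1.0]
    - [[0,0,0],[0,0,0],1.0]
    - [[0,0,0],[0,0,0],1.0]
    - [[0,0,0],[0,0,0],1.0]
    - [[0,0,0],[0,0,0],1.0]

```text
t: 24.27
position: [0.509, -0.2048, 0.1216]
eef_rot: [0.01, 1.571, -0.01]
contact_force: [0.1, -0.2, -2.2]
width: 0.0148
```

```bash
python3 - <<'E'
from h import *
crop(cv2.imread("pics/w16.png"),390,195,490,275,8,"pics/z16.png")
crop(cv2.imread("pics/w15.png"),180,0,300,110,6.5,"pics/z15.png")
E
```

```text
(no output)
```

View pics/z16.png

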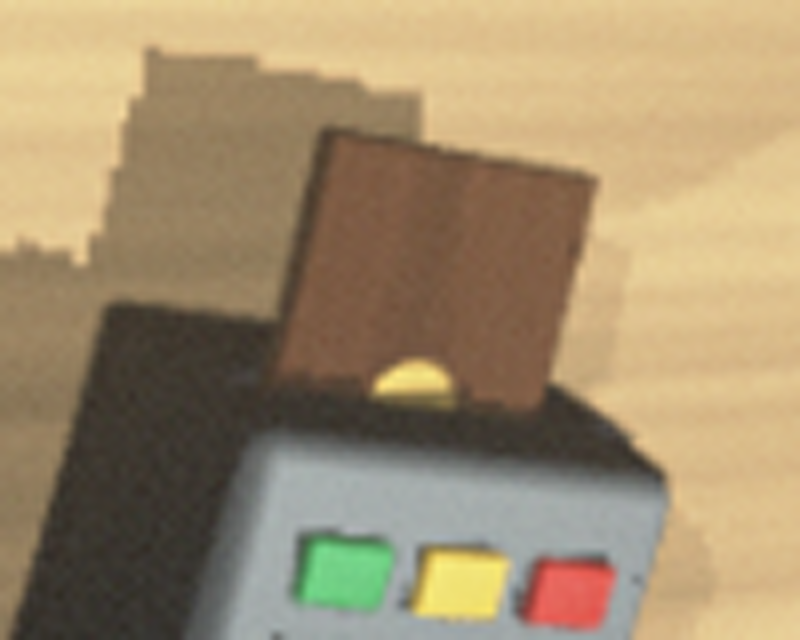

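View pics/z15.png

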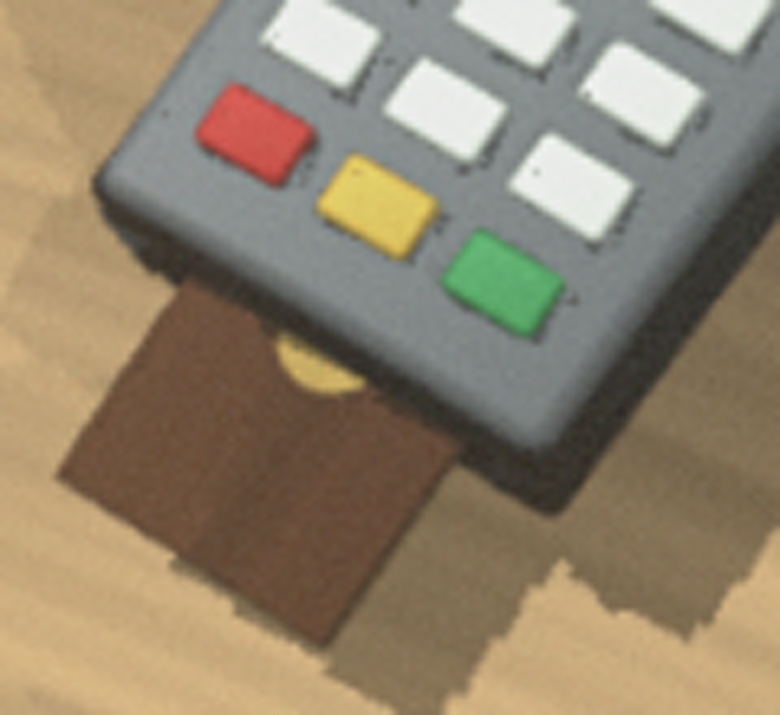

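```bash
python3 - <<'E'
from h import *
import pickle
r=np.array([.9878,-.1556]);f=np.array([.650,.2244])
for fn,ox,oy,s,pts in[("w16.pkl",390,195,8,{"rearL":(327,130),"rearR":(597,180),"faceR":(545,410),"faceL":(275,382),"discrear":(413,358),"topfrontL":(260,440),"topfrontR":(662,485)}),
   ("w15.pkl",180,0,6.5,{"rearL":(60,475),"rearR":(325,645),"faceL":(185,282),"faceR":(460,458),"discrear":(325,392)})]:
    c,_=pickle.load(open(fn,"rb"));print(fn)
    for k,(u,v) in pts.items():
        z=.057 if "top" in k else .039
        P=at("wrist",ox+(u+.5)/s-.5,oy+(v+.5)/s-.5,z,c)[:2];e=P-f
        print(k,"along",(e@r*1000-80).round(1),"left",(e@[.1556,.9878]*1000).round(1))
E
```

```text
w16.pkl
rearL along -123.3 left -30.1
rearR along -122.8 left 23.4
faceR along -83.7 left 26.6
faceL along -82.6 left -27.1
discrear along -89.5 left -2.7
topfrontL along -79.0 left -37.5
topfrontR along -79.3 left 41.8
w15.pkl
rearL along -121.2 left 24.8
rearR along -121.4 left -27.0
faceL along -84.4 left 25.9
faceR along -85.1 left -27.6
discrear along -87.7 left -3.8
```

```bash
python3 - <<'E'
from h import *
crop(cv2.imread("pics/w14.png"),150,180,400,320,3.2,"pics/z14.png")
crop(cv2.imread("pics/w13.png"),150,180,400,320,3.2,"pics/z13.png")
E
```

```text
(no output)
```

View pics/z14.png

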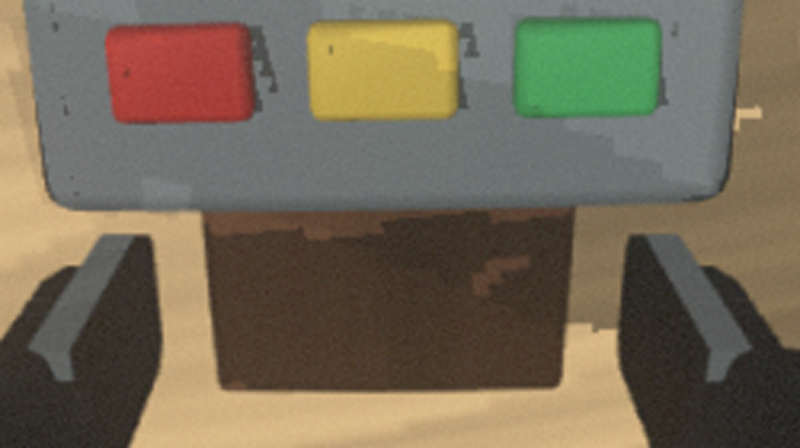

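```bash
python3 - <<'E'
from h import *
import pickle
r=np.array([.9878,-.1556]);n=np.array([.1556,.9878]);f=np.array([.650,.2244])
for fn,pts in[("w14.pkl",[("keyL",(110,123),.066),("keyR",(660,118),.066),("edgeL",(70,207),.057),("edgeR",(700,200),.057),("rearL",(222,388),.039),("rearR",(560,385),.039)])]:
    c,_=pickle.load(open(fn,"rb"))
    for k,(u,v),z in pts:
        P=at("wrist",150+(u+.5)/3.2-.5,180+(v+.5)/3.2-.5,z,c)[:2];e=P-f
        print(k,"along",(e@r*1000).round(1),"left",(e@n*1000).round(1))
for k,P in(("w10",(.662,.223)),("w11",(.6619,.2229)),("top10",(.6518,.2243)),("top11",(.6511,.2247)),("bot10",(.6494,.2245)),("bot11",(.6482,.225))): print(k,((np.array(P)-f)@r*1000).round(1))
E
```

```text
keyL along 11.6 left 30.9
keyR along 11.3 left -30.1
edgeL along -1.9 left 39.9
edgeR along -2.1 left -38.4
rearL along -38.6 left 26.0
rearR along -38.8 left -25.2
w10 12.1
w11 12.0
top10 1.8
top11 1.0
bot10 -0.6
bot11 -1.9
```

```bash
python3 - <<'E'
from station import ctrl, sign_off
s=ctrl.observe();print(s["t"],s["position"],s["width"],abs(s["qd"]).max());print(sign_off())
E
```

```text
24.2667 [ 0.5089528  -0.20479771  0.12161106] 0.01483903659404071 0.009712214544397739
the job is handed in; nothing more can be done
None
```

I pushed the tag home and let it go. I then lifted the dish with the ball centred, turned it about 72°, and handed in at about 24 s with the arm still holding it. `sign_off()` reports no verdict, so these figures are my own measurements.

**Tag:**
- I pushed it against the slot's stop with about 15 N, then opened the fingers and backed off.
- The best close-up shows it sticking out 38 to 39 mm and centred within 0.5 mm; 38 mm is fully home.
- Two later, more slanted views put its rear edge 3 to 5 mm further out. The worst of them sits right at the 5 mm limit. I trusted the close-up and the firm stop.

**Dish:**
- **Position:** its underside is about 63 mm up, and its middle is about 17 cm from the scanner window, so the ticket is about 10 cm away. It is within about 5 mm sideways.
- **Facing:** the ticket faces the scanner within about 2°, if the scanner's heading is about -1.5°. My individual readings of that heading ran from -8.5° to +4°.
- **Ball and tilt:** I did not measure the tilt. The wrist view of the dish is unchanged since the grasp, and the ball is in the middle.
- **Stillness:** joint speeds were below 0.01 rad/s at hand-in.

**Bystanders:** they look unmoved in the last overview picture, though I did not measure them.

**TCP mismatch:** the fingertips are about 36 mm behind the reported TCP at 60 mm opening, which disagrees with the description. I set the finger heights from contact and the pictures instead.

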